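# Load two slide carriers from the gravity magazine and set the microscope stage

### The job

Load the microscope: with the red ejector, push the bottom slide carrier out of the magazine and lay it flat in one of the two nests on the stage, then do the same with the next carrier for the other nest, leaving the other two carriers in the magazine, dropped down to its floor. Then crank the handwheel clockwise until the stage's red pointer stands level with the green marker. Do not take carriers from the top, and do not disturb the other things on the bench.

Things in the scene. Friction and masses are not known exactly. Their poses are not given: they have to be found in the camera images.
- ejector (a joint): Travel of the magazine's ejector, m: 0 at rest (home), 0.100 fully pushed. A spring always drives it home: it takes about 4 N to start and 6 to 10 N at the end of the stroke; let go, it runs back by itself in under a second. The stroke moves along the magazine's -y axis. Its flat 12 mm thick blade pushes only the bottom carrier; the stack rests on the blade meanwhile and drops one place when the blade is back home.
- ejector_paddle (a point): Centre of the red upright paddle on the ejector: 44 mm wide (along the magazine's x), 14 mm thick (along its y), 42 mm tall, its top 142 mm above the bench, on a 16 mm wide steel stem. It stands behind the magazine (158 mm to its +y side at rest) and is higher than the magazine (top 96 mm), so it can be pushed from its +y face from above. The axes are the magazine's.
- magazine: Upright magazine with clear walls on a black base plate 90 x 340 mm, 8 mm thick (from 180 mm on the +y side to 160 mm on the -y side of the origin). Origin on the bench under the middle of the stack; the carriers leave along -y. Its tower is 67 mm (x) by 95 mm (y), top 96 mm above the bench. Fixed to the bench.
- magazine_floor (a point): Middle of the magazine's floor, 30 mm above the bench, on which the bottom carrier rests; axes as the magazine.
- ledge (a point): Point on the narrow ledge (22 mm wide, top 30 mm above the bench, 22 mm above the base plate) where the middle of a carrier's underside lies after a full push of the ejector; the carrier's rear end is then about 6 mm clear of the tower, its long axis along the magazine's y, its long sides overhanging the ledge by 9 mm each so that fingers can reach them from above. An end stop 6 mm above the ledge stands 9 mm beyond it.
- carrier_1: Orange slide carrier, at the bottom of the stack at the start: rigid plastic plate 40 mm (x) by 84 mm (y) by 14 mm thick with a glass slide inlaid in its top, about 50 g. Origin at the middle of its underside, z up.
- carrier_2: Green slide carrier, same size, second from the bottom at the start.
- carrier_3: Blue slide carrier, same size, third from the bottom at the start; it stays in the magazine and ends on its floor.
- carrier_4: Yellow slide carrier, same size, on top of the stack at the start; it stays in the magazine, on the blue one.
- nest_a (a point): Middle of the bed of the stage's nest nearer the robot (the two lie 84 mm apart along x). The carrier's underside rests here, 75 mm above the bench, long axis along the point's y (either way round). The bed is 22 mm wide and stands 20 mm above the stage plate, so that fingers have room beside the carrier; it is bounded by 8 mm high lips at its two ends and corners, with 3 mm play on every side. Straight sides between the corners are open for 62 mm.
- nest_b (a point): The same for the nest farther from the robot.
- pointer (a point): Tip of the stage's red pointer, a 24 x 6 mm bar, over the scale rail on the stage's robot side. The stage (172 x 124 mm plate) slides along this point's -y axis, from 0 (loading position, at the start) up to 150 mm, and carries nests and pointer. It is driven only by the handwheel, 20 mm per radian.
- marker: Green marker, a 24 x 6 mm bar with a tab on the scale rail: the pointer must come level with it along y (its y axis is parallel to the stage's travel). It is 90 to 125 mm from the pointer at the start. Cannot be moved.
- handwheel (a joint): Angle of the handwheel, rad, 0 at the start, growing clockwise seen from above, up to 7.5. The stage follows at 20 mm per radian. Light friction (about 1 N at the crank handle); it stays where it is left.
- wheel_hub (a point): Centre of the black handwheel (108 mm across, upright axis, on a white round control console 110 mm across and 58 mm high), at its hub's top, 85 mm above the bench. Fixed to the bench.
- crank_grip (a point): The handwheel's crank handle: an upright aluminium pin, 20 mm in diameter and 50 mm tall, that spins freely on its own axis, 40 mm from the wheel's axis; this point is on its axis, 114 mm above the bench, 16 mm below its top. It goes round with the wheel.
- petri_dish: Clear round dish, 70 mm across, 17 mm high, between the robot and the magazine; leave it alone. Origin at the centre of its underside.
- oil_bottle: Amber bottle, 44 mm across, 85 mm tall, behind the magazine; leave it alone. Origin at the centre of its underside.
- objective_can: Black lidded can, 52 mm across, 70 mm tall, behind the magazine; leave it alone. Origin at the centre of its underside.
- notebook: Red notebook, 150 x 210 x 12 mm, at the right near the robot; leave it alone. Origin at the centre of its underside.
- dust_brush: Brush lying at the left; leave it alone. Origin at the centre of its underside.

How it is judged:
On the way, in this order (a step that is already met when the one before it is completed fails the run):
1. the orange carrier lies released in one of the nests (((x of carrier_1 in the frame of nest_a between -0.005 and 0.005 m and y of carrier_1 in the frame of nest_a between -0.005 and 0.005 m and z of carrier_1 in the frame of nest_a between -0.003 and 0.004 m and angle between carrier_1's own z axis and vertical below 0.1 rad and angle between the y axis of carrier_1 and the y axis of nest_a, either way round below 0.15 rad and contact force between carrier_1 and the fingers below 0.05 N) or (x of carrier_1 in the frame of nest_b between -0.005 and 0.005 m and y of carrier_1 in the frame of nest_b between -0.005 and 0.005 m and z of carrier_1 in the frame of nest_b between -0.003 and 0.004 m and angle between carrier_1's own z axis and vertical below 0.1 rad and angle between the y axis of carrier_1 and the y axis of nest_b, either way round below 0.15 rad and contact force between carrier_1 and the fingers below 0.05 N))), for 0.2 s.
2. the green carrier lies released in the other nest ((((x of carrier_1 in the frame of nest_a between -0.005 and 0.005 m and y of carrier_1 in the frame of nest_a between -0.005 and 0.005 m and z of carrier_1 in the frame of nest_a between -0.003 and 0.004 m and angle between carrier_1's own z axis and vertical below 0.1 rad and angle between the y axis of carrier_1 and the y axis of nest_a, either way round below 0.15 rad and contact force between carrier_1 and the fingers below 0.05 N) and (x of carrier_2 in the frame of nest_b between -0.005 and 0.005 m and y of carrier_2 in the frame of nest_b between -0.005 and 0.005 m and z of carrier_2 in the frame of nest_b between -0.003 and 0.004 m and angle between carrier_2's own z axis and vertical below 0.1 rad and angle between the y axis of carrier_2 and the y axis of nest_b, either way round below 0.15 rad and contact force between carrier_2 and the fingers below 0.05 N)) or ((x of carrier_1 in the frame of nest_b between -0.005 and 0.005 m and y of carrier_1 in the frame of nest_b between -0.005 and 0.005 m and z of carrier_1 in the frame of nest_b between -0.003 and 0.004 m and angle between carrier_1's own z axis and vertical below 0.1 rad and angle between the y axis of carrier_1 and the y axis of nest_b, either way round below 0.15 rad and contact force between carrier_1 and the fingers below 0.05 N) and (x of carrier_2 in the frame of nest_a between -0.005 and 0.005 m and y of carrier_2 in the frame of nest_a between -0.005 and 0.005 m and z of carrier_2 in the frame of nest_a between -0.003 and 0.004 m and angle between carrier_2's own z axis and vertical below 0.1 rad and angle between the y axis of carrier_2 and the y axis of nest_a, either way round below 0.15 rad and contact force between carrier_2 and the fingers below 0.05 N)))), for 0.2 s.
3. the stage's pointer stands level with the marker (y of pointer in the frame of marker between -0.006 and 0.006 m), for 0.2 s.
At the end, for the whole second after the job is handed in: Orange and green carriers flat and released in the nests, one each (within 5 mm, 4 mm in height); blue on the magazine floor, yellow on it (6 mm sideways, 4 mm height); ejector home (4 mm); pointer within 6 mm of the marker; all at rest (all of step 3 and (((x of carrier_1 in the frame of nest_a between -0.005 and 0.005 m and y of carrier_1 in the frame of nest_a between -0.005 and 0.005 m and z of carrier_1 in the frame of nest_a between -0.003 and 0.004 m and angle between carrier_1's own z axis and vertical below 0.1 rad and angle between the y axis of carrier_1 and the y axis of nest_a, either way round below 0.15 rad and contact force between carrier_1 and the fingers below 0.05 N) and (x of carrier_2 in the frame of nest_b between -0.005 and 0.005 m and y of carrier_2 in the frame of nest_b between -0.005 and 0.005 m and z of carrier_2 in the frame of nest_b between -0.003 and 0.004 m and angle between carrier_2's own z axis and vertical below 0.1 rad and angle between the y axis of carrier_2 and the y axis of nest_b, either way round below 0.15 rad and contact force between carrier_2 and the fingers below 0.05 N)) or ((x of carrier_1 in the frame of nest_b between -0.005 and 0.005 m and y of carrier_1 in the frame of nest_b between -0.005 and 0.005 m and z of carrier_1 in the frame of nest_b between -0.003 and 0.004 m and angle between carrier_1's own z axis and vertical below 0.1 rad and angle between the y axis of carrier_1 and the y axis of nest_b, either way round below 0.15 rad and contact force between carrier_1 and the fingers below 0.05 N) and (x of carrier_2 in the frame of nest_a between -0.005 and 0.005 m and y of carrier_2 in the frame of nest_a between -0.005 and 0.005 m and z of carrier_2 in the frame of nest_a between -0.003 and 0.004 m and angle between carrier_2's own z axis and vertical below 0.1 rad and angle between the y axis of carrier_2 and the y axis of nest_a, either way round below 0.15 rad and contact force between carrier_2 and the fingers below 0.05 N))) and x of carrier_3 in the frame of magazine_floor between -0.006 and 0.006 m and y of carrier_3 in the frame of magazine_floor between -0.006 and 0.006 m and z of carrier_3 in the frame of magazine_floor between -0.004 and 0.004 m and x of carrier_4 in the frame of magazine_floor between -0.006 and 0.006 m and y of carrier_4 in the frame of magazine_floor between -0.006 and 0.006 m and z of carrier_4 in the frame of magazine_floor between 0.01 and 0.018 m and value of joint ejector below 0.004 m and linear speed of each of carrier_1, carrier_2, carrier_3, carrier_4 below 0.02 m/s and velocity of joint handwheel between -0.05 and 0.05 rad/s); the robot touches nothing.
It fails at once if the blue or yellow carrier is lifted in or taken out of the magazine (z of carrier_4 in the frame of magazine_floor above 0.052 m or z of carrier_3 in the frame of magazine_floor above 0.04 m or y of any of carrier_3, carrier_4 in the frame of magazine_floor below -0.02 m).
It fails at once if another thing on the bench is moved by more than 25 mm (distance of any of petri_dish, oil_bottle, objective_can, notebook, dust_brush from where it was at the start of the episode above 0.025 m).
It also fails if it takes over 72 s, if anything falls off the work surface, if the arm or the gripper's body presses on something with over 40 N, if the wrist force passes 120 N, or if a joint passes its speed limit or range.

### The arm

A 7-joint arm with a two-finger parallel gripper is mounted at the origin on the work surface. World frame = base frame: x ahead of the robot, y to its left, z up, the work surface at z = 0. Lengths are in m, angles in rad, forces in N, time in s.
With the tool pointing down it reaches from about 0.425 to 0.875 m from the base axis. Payload 4.7 kg.
Tool frame: the origin (TCP) lies on the centre line of the jaws, within the pads' length; the fingertips stand 19 mm ahead of it and the grasp point (between the pads) is the TCP (ctrl.nose_length is the distance from the TCP to the fingertips, in m); z points along the fingers, x is the direction in which the jaws open and shut, and the axes are right-handed (so a half turn about z gives the same grasp; the last joint's range is limited). The gripper opens to 87 mm and grips with 3 to 60 N. Pads are 19 mm wide; open, the fingers measure 117 mm over their backs; the gripper's body (75 mm by 190 mm) begins 51 mm behind the grasp point.
Start: joints at [1.218, 0.321, -0.07, 1.45, 0.023, 1.371, -0.057], TCP at [0.233, -0.607, 0.242] pointing down, gripper open.
Joint ranges: [-2.86, 2.86], [-0.3, 2.09], [-1.38, 1.24], [0.06, 2.45], [-1.56, 4.7], [0.09, 2.05], [-2.69, 2.69]. Speed limits (rad/s): [2.57, 2.57, 3.14, 3.14, 3.14, 3.14, 3.14].

### API

Orientations are given as a rotation vector (axis times angle).
In Python, from bench import ctrl gives the robot as it stands. The module is installed in compiled form; this text tells all that it offers.
- The arm moves only by the shell command python3 -m crank 'ROWS' [OPENING] [FORCE]. ROWS is a JSON object of lists of equal length, an entry for each row: "dp": the shift along the tool's x, y, z in cm, a list of three; "delta_rot": the turn, a rotation vector about the tool's x, y, z in rad, a list of three. In form: {"dp": [[x, y, z], ...], "delta_rot": [[rx, ry, rz], ...]}. A call has exactly 8 rows; each row shifts and turns the commanded pose from where the row before left it, along the tool's axes as they then stand; what a row does not reach is not made up. A row lasts 1/10 s, in which the tool goes at most 50 mm and 8.59 degrees, less where a joint would pass 70% of its speed; a pose out of reach is approached as far as the arm can. A call with a gripper value outside its range is refused whole. OPENING is the finger opening in cm, from 0 to 8.7, set as the call begins (- or left out, the last holds). The fingers move at their own pace and stop on an object; FORCE is the grip in N (left out, the last holds). Time passes only in rows, so rows that do not move let the fingers close, or fill a call up. It gives the time, the measured TCP pose, the force and the opening at its end, in the units of the state.
- ctrl.get_state(): the state, without advancing time (a new reading comes with each control period).
- ctrl.get_image(name): name is "side" or "top"; returns the picture (384x512x3 uint8, blue, green, red); there is no depth.
- ctrl.camera_info(name): a dict with "camera_matrix" (3x3 intrinsics, pixels), "D" ([k1, k2, p1, p2, k3] as OpenCV has them; the pictures are not rectified), "xyz" and "orientation" of the camera in the world. Camera axes: x right, y down, z forward; pixel columns grow to the right and rows downward; lengths in m; the calibration is good to about 2 mm. A picture is of the moment at which its call begins. camera_info takes no time and is no camera call.
- ctrl.close_job(): hands the job in, once; it reports no verdict.
The state is a dict: "time": time; "joint_positions": joint angles; "qd": joint speeds; "joint_torque": joint torques, N m; "position": TCP position; "tool_rot": TCP orientation; "ft_force": force on the tool from outside, world axes, zero at the start; "torque": the same for the moment, N m; "grip_width": opening from 0.0 (shut) to 1.0 (fully open).
Only numpy, scipy, OpenCV 4.12 (cv2) and the standard library are available. Lean on these libraries where they do the work, as an engineer would, in place of code of your own. Each camera call takes 0.05 s, during which the arm holds its last target.

## Working session

There is one attempt and no reset: what is moved stays moved. The work goes in short steps, Python scripts to look and compute and a shell command to move; the robot and the scene stay as the last step left them, time stands still between calls to the robot, and variables do not carry over. Pictures are saved under pics/ and viewed, and the job is handed in when it is done.

```bash
mkdir -p pics
python3 - <<'E'
from bench import ctrl
import cv2
s=ctrl.get_state(); print({k:s[k] for k in ['time','position','tool_rot','grip_width','ft_force']}, ctrl.nose_length)
for n in ['side','top']:
    cv2.imwrite(f'pics/{n}0.png',ctrl.get_image(n)); print(n,ctrl.camera_info(n))
E
```

```text
{'time': 0.0, 'position': array([ 0.23284123, -0.60628835,  0.24044543]), 'tool_rot': array([-2.5885574 ,  1.77843014,  0.00265784]), 'grip_width': 1.000549701155275, 'ft_force': array([0.58742964, 0.16024386, 0.51016192])} 0.019
side {'camera_matrix': array([[360.73805389,   0.        , 253.35277285],
       [  0.        , 360.73805389, 194.65667817],
       [  0.        ,   0.        ,   1.        ]]), 'D': array([0.00540972, 0.        , 0.        , 0.        , 0.        ]), 'xyz': array([ 0.42569   , -0.61035686,  0.90118709]), 'orientation': array([-2.45311773,  0.14557896, -0.03866537])}
top {'camera_matrix': array([[388.92674572,   0.        , 251.04858168],
       [  0.        , 388.92674572, 194.7854867 ],
       [  0.        ,   0.        ,   1.        ]]), 'D': array([-0.03775194,  0.        ,  0.        ,  0.        ,  0.        ]), 'xyz': array([0.27989194, 0.03364692, 1.19980115]), 'orientation': array([-2.19253089,  2.02098589, -0.2225228 ])}
```

View pics/side0.png

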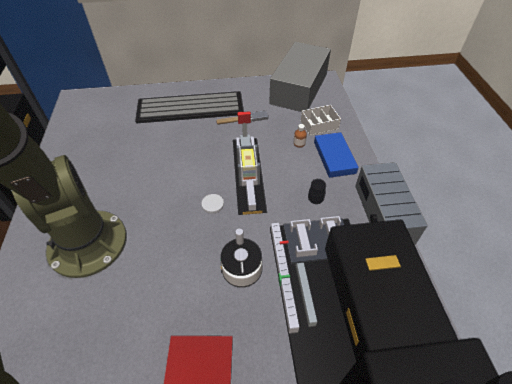

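View pics/top0.png

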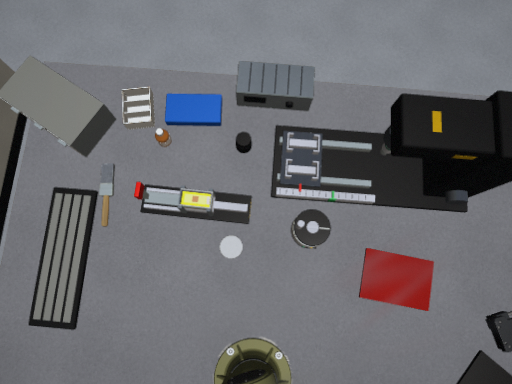

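```bash
cat > h.py <<'E'
import numpy as np, cv2
from scipy.spatial.transform import Rotation as R
from bench import ctrl
def ray(n,uv):
    c=ctrl.camera_info(n)
    p=cv2.undistortPoints(np.array([[uv]],float),c['camera_matrix'],c['D'])[0,0]
    return c['xyz'], R.from_rotvec(c['orientation']).apply([p[0],p[1],1])
def onplane(n,uv,z):
    o,d=ray(n,uv); return o+d*(z-o[2])/d[2]
def proj(n,P):
    c=ctrl.camera_info(n); r=R.from_rotvec(c['orientation']).inv()
    return cv2.projectPoints(np.atleast_2d(P).astype(float),r.as_rotvec(),r.apply(-c['xyz']),c['camera_matrix'],c['D'])[0][:,0]
def tri(uvs,uvt):
    A=[];b=[]
    for n,uv in(('side',uvs),('top',uvt)):
        o,d=ray(n,uv); d=d/np.linalg.norm(d); M=np.eye(3)-np.outer(d,d); A.append(M); b.append(M@o)
    x=np.linalg.lstsq(np.vstack(A),np.hstack(b),rcond=None)[0]
    return x,[np.linalg.norm(M@x-bb) for M,bb in zip(A,b)]
def crop(src,dst,x,y,w,h,k):
    im=cv2.imread(src)[y:y+h,x:x+w]; cv2.imwrite(dst,cv2.resize(im,None,fx=k,fy=k,interpolation=cv2.INTER_CUBIC))
E
python3 - <<'E'
from h import *
crop('pics/top0.png','pics/t_mag.png',125,170,135,60,5.9)
crop('pics/top0.png','pics/t_st.png',265,120,125,130,4.5)
crop('pics/side0.png','pics/s_mag.png',205,100,100,120,4.9)
crop('pics/side0.png','pics/s_st.png',205,210,160,120,4.9)
E
```

```text
(no output)
```

View pics/t_mag.png

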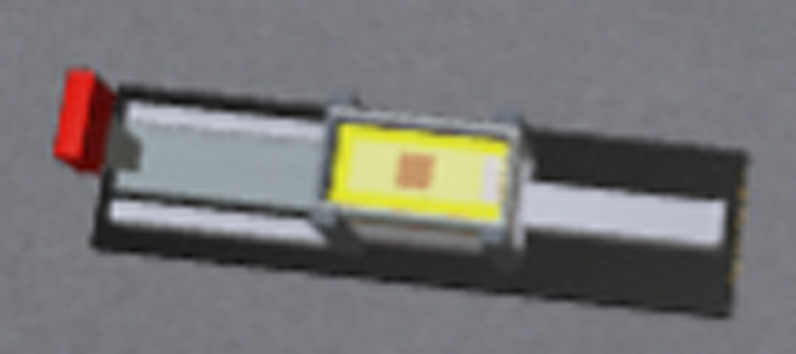

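View pics/t_st.png

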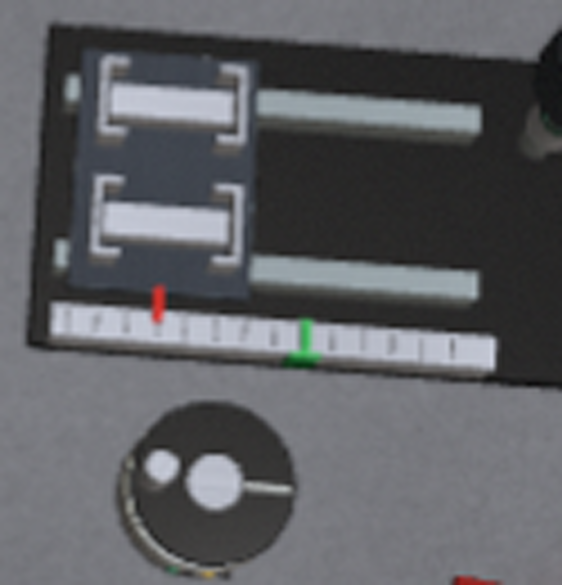

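View pics/s_mag.png

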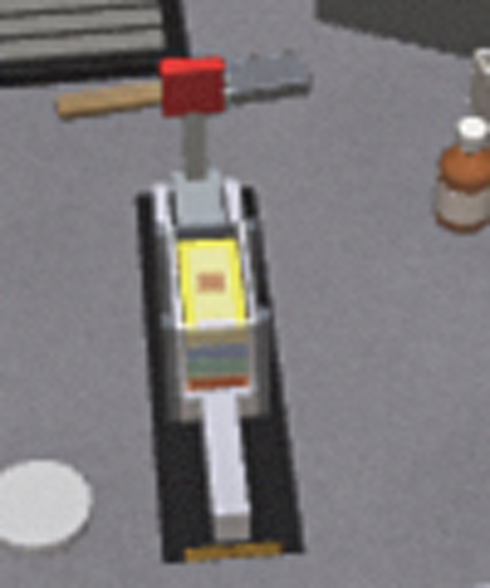

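View pics/s_st.png

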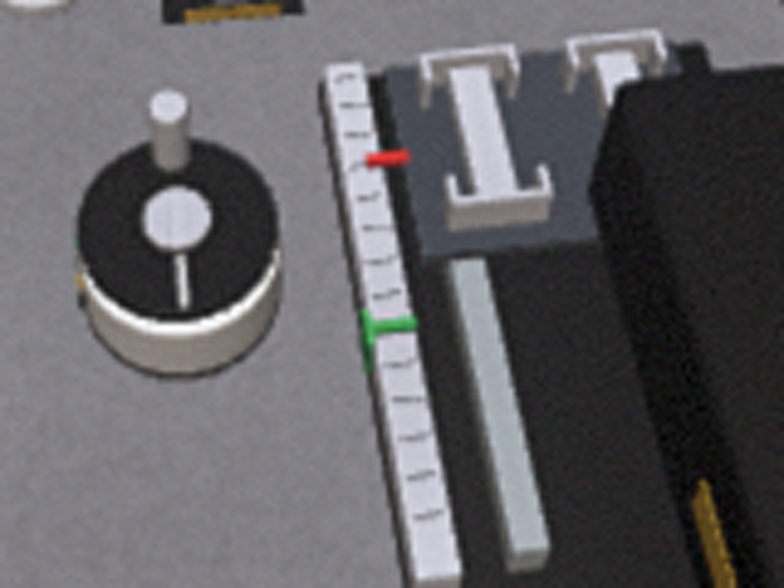

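```bash
cat > m.py <<'E'
from h import *
def o(u,v,x,y,k): return ((u+.5)/k-.5+x,(v+.5)/k-.5+y)
T=lambda u,v:o(u,v,125,170,5.9); ST=lambda u,v:o(u,v,265,120,4.5)
SM=lambda u,v:o(u,v,205,100,4.9); SS=lambda u,v:o(u,v,205,210,4.9)
E
python3 - <<'E'
from m import *
np.set_printoptions(precision=4,suppress=True)
print('base top')
c=[onplane('top',T(*p),.008)[:2] for p in[(122,86),(750,151),(732,318),(91,249)]]
print(c)
print([np.linalg.norm(c[i]-c[(i+1)%4]) for i in range(4)])
c=np.array(c); print('orig guess', (c[0]+c[3])/2+( (c[1]+c[2])/2-(c[0]+c[3])/2)*180/340, 'yaw', np.arctan2(*( (c[0]+c[3])/2-(c[1]+c[2])/2)[::-1])-np.pi/2)
c=np.array([onplane('side',SM(*p),.008)[:2] for p in[(254,188),(302,552),(163,562),(138,193)]]); print('base side',c)
print('orig guess', (c[0]+c[3])/2+( (c[1]+c[2])/2-(c[0]+c[3])/2)*180/340, 'yaw', np.arctan2(*( (c[0]+c[3])/2-(c[1]+c[2])/2)[::-1])-np.pi/2)
print('yellow top z=.086', [onplane('top',T(*p),.086) for p in [(342,124),(512,140),(502,219),(330,207)]])
print('ledge end z.03',[onplane('top',T(*p),.03) for p in [(727,200),(720,245),(535,183),(527,229)]])
print('paddle tri', tri(SM(192,60),T(84,72)), onplane('top',T(84,72),.142),onplane('top',T(95,78),.142),onplane('top',T(70,70),.142),onplane('top',T(58,155),.142),onplane('top',T(85,165),.142))
print('paddle side', onplane('side',SM(162,60),.142),onplane('side',SM(222,58),.142))
# nests: outer lip corners z=.083
print('nestb lips',[onplane('top',ST(*p),.083)[:2] for p in [(103,57),(248,66),(244,151),(97,140)]])
print('nesta lips',[onplane('top',ST(*p),.083)[:2] for p in [(96,176),(243,186),(239,268),(91,255)]])
print('bed b',[onplane('top',ST(*p),.075)[:2] for p in [(111,85),(239,97),(236,124),(108,113)]])
print('bed a',[onplane('top',ST(*p),.075)[:2] for p in [(104,203),(231,215),(228,242),(101,230)]])
print('pointer', tri(SS(372,160),ST(157,320)), tri(SS(405,157),ST(157,290)))
print('marker', tri(SS(412,326),ST(306,322)),tri(SS(370,326),ST(304,350)))
print('hub', tri(SS(177,218),ST(214,482)), onplane('top',ST(214,482),.085))
print('crank top', tri(SS(169,105),ST(162,467)), onplane('top',ST(162,467),.130),onplane('side',SS(169,105),.130))
E
```

```text
base top
[array([0.5433, 0.3821]), array([0.5354, 0.0444]), array([0.4456, 0.0466]), array([0.4543, 0.3863])]
[np.float64(0.33780048315547423), np.float64(0.08985124495766181), np.float64(0.3397909640205522), np.float64(0.08912758225626438)]
orig guess [0.4944 0.2049] yaw -0.024486150144241714
base side [[0.543  0.3798]
 [0.5322 0.0406]
 [0.445  0.0435]
 [0.4564 0.3852]]
orig guess [0.4938 0.2023] yaw -0.032577314588137396
yellow top z=.086 [array([0.5157, 0.2472, 0.086 ]), array([0.5146, 0.162 , 0.086 ]), array([0.4745, 0.1628, 0.086 ]), array([0.4735, 0.2482, 0.086 ])]
ledge end z.03 [array([0.5038, 0.054 , 0.03  ]), array([0.4799, 0.0557, 0.03  ]), array([0.5046, 0.1542, 0.03  ]), array([0.4801, 0.1559, 0.03  ])]
paddle tri (array([0.5073, 0.3571, 0.1514]), [np.float64(0.009401865894159202), np.float64(0.009401865894158873)]) [0.519 0.362 0.142] [0.5165 0.3563 0.142 ] [0.5194 0.3688 0.142 ] [0.478  0.3685 0.142 ] [0.4742 0.3551 0.142 ]
paddle side [0.4787 0.3675 0.142 ] [0.5195 0.3644 0.142 ]
nestb lips [array([ 0.7238, -0.0493]), array([ 0.7257, -0.1478]), array([ 0.6651, -0.1476
[... 439 characters left out ...]
.00021510214014780813), np.float64(0.00021510214014801627)]) (array([ 0.5712, -0.0981,  0.0531]), [np.float64(0.000896231265894485), np.float64(0.0008962312658943763)])
marker (array([ 0.5572, -0.1997,  0.0524]), [np.float64(0.0011413083087734779), np.float64(0.0011413083087734438)]) (array([ 0.536 , -0.1985,  0.0558]), [np.float64(0.002166680771404596), np.float64(0.002166680771403866)])
hub (array([ 0.4401, -0.1383,  0.0823]), [np.float64(0.0005989092012605978), np.float64(0.000598909201259986)]) [ 0.4404 -0.1378  0.085 ]
crank top (array([ 0.4408, -0.0984,  0.1294]), [np.float64(8.868060759816325e-05), np.float64(8.868060759833202e-05)]) [ 0.4406 -0.0984  0.13  ] [ 0.4408 -0.0988  0.13  ]
```

```bash
cat > plan.py <<'E'
from h import *
np.set_printoptions(precision=3,suppress=True)
def yaw():
    r=R.from_rotvec(ctrl.get_state()['tool_rot']).as_matrix(); return np.arctan2(r[1,0],r[0,0])
def st():
    s=ctrl.get_state(); r=R.from_rotvec(s['tool_rot']).as_matrix()
    print('t',s['time'],'p',np.round(s['position'],4),'yaw',round(yaw(),4),'tilt',np.round(r[:2,2],4),'F',np.round(s['ft_force'],1),'g',round(s['grip_width']*8.7,2),'q',np.round(s['joint_positions'],2))
def plan(p1,yaw1,n=8,p0=None,y0=None):
    s=ctrl.get_state(); p0=s['position'] if p0 is None else np.array(p0); y0=yaw() if y0 is None else y0
    d=(np.array(p1)-p0)/n; dy=(yaw1-y0)/n
    for i in range(n):
        a=y0+dy*i; c,sn=np.cos(a),np.sin(a)
        print([round(100*float(v),2) for v in (c*d[0]+sn*d[1], sn*d[0]-c*d[1], -d[2])],[0,0,round(-dy,4)])
E
python3 - <<'E'
from plan import *
from m import *
st()
for z in (.2,.35): print(onplane('top',(390,158),z), onplane('top',(392,100),z))
print('bottle',onplane('top',(162,135),.085),'brush',onplane('top',(106,195),.02),'can',onplane('top',(243,142),.07))
plan([0.40,-0.30,.25],-0.015)
E
```

```text
t 0.1 p [ 0.233 -0.606  0.241] yaw -1.204 tilt [-0.001  0.002] F [-0.1  0.   0.5] g 8.69 q [ 1.22  0.32 -0.07  1.45  0.02  1.37 -0.06]
[ 0.627 -0.322  0.2  ] [ 0.799 -0.328  0.2  ]
[ 0.575 -0.269  0.35 ] [ 0.721 -0.273  0.35 ]
bottle [0.683 0.33  0.085] brush [0.496 0.496 0.02 ] can [0.686 0.084 0.07 ]
[-2.83, -3.32, -0.12] [0, 0, np.float64(-0.1486)]
[-2.3, -3.7, -0.12] [0, 0, np.float64(-0.1486)]
[-1.73, -4.0, -0.12] [0, 0, np.float64(-0.1486)]
[-1.12, -4.22, -0.12] [0, 0, np.float64(-0.1486)]
[-0.48, -4.34, -0.12] [0, 0, np.float64(-0.1486)]
[0.17, -4.36, -0.12] [0, 0, np.float64(-0.1486)]
[0.81, -4.29, -0.12] [0, 0, np.float64(-0.1486)]
[1.44, -4.12, -0.12] [0, 0, np.float64(-0.1486)]
```

```bash
python3 -m crank '{"dp":[[-2.8,-3.3,-0.1],[-2.3,-3.7,-0.1],[-1.7,-4.0,-0.1],[-1.1,-4.2,-0.1],[-0.5,-4.3,-0.1],[0.2,-4.4,-0.1],[0.8,-4.3,-0.1],[1.4,-4.1,-0.1]],"delta_rot":[[0,0,-0.1486],[0,0,-0.1486],[0,0,-0.1486],[0,0,-0.1486],[0,0,-0.1486],[0,0,-0.1486],[0,0,-0.1486],[0,0,-0.1486]]}' 0 20; python3 -c "
from plan import *
st(); plan([.49,.09,.25],-.015)"
```

```text
time: 0.9
position: [0.4002, -0.2994, 0.2493]
tool_rot: [3.142, -0.014, -0.001]
ft_force: [0.5, -0.2, 0.1]
grip_width: 0.358
t 0.9 p [ 0.4   -0.299  0.249] yaw -0.0091 tilt [-0. -0.] F [ 0.5 -0.2  0.1] g 3.12 q [ 0.98  0.01 -0.39  1.79  0.01  1.34  0.58]
[1.08, -4.88, -0.01] [0, 0, np.float64(0.0007)]
[1.07, -4.88, -0.01] [0, 0, np.float64(0.0007)]
[1.07, -4.88, -0.01] [0, 0, np.float64(0.0007)]
[1.07, -4.88, -0.01] [0, 0, np.float64(0.0007)]
[1.06, -4.88, -0.01] [0, 0, np.float64(0.0007)]
[1.06, -4.88, -0.01] [0, 0, np.float64(0.0007)]
[1.06, -4.88, -0.01] [0, 0, np.float64(0.0007)]
[1.05, -4.88, -0.01] [0, 0, np.float64(0.0007)]
```

```bash
python3 -m crank '{"dp":[[1.1,-4.9,0],[1.1,-4.9,0],[1.1,-4.9,0],[1.1,-4.9,0],[1.1,-4.9,0],[1.1,-4.9,0],[1.1,-4.9,0],[1.1,-4.9,0]],"delta_rot":[[0,0,0],[0,0,0],[0,0,0],[0,0,0],[0,0,0],[0,0,0],[0,0,0],[0,0,0]]}' && python3 -m crank '{"dp":[[0.1,-4.4,0.6],[0.1,-4.4,0.6],[0.1,-4.4,0.6],[0.1,-4.4,0.6],[0.1,-4.4,0.6],[0.1,-4.4,0.6],[0.1,-4.4,0.6],[0,-0.6,1.5]],"delta_rot":[[0,0,0],[0,0,0],[0,0,0],[0,0,0],[0,0,0],[0,0,0],[0,0,0],[0,0,0]]}';  python3 - <<'E'
from plan import *
st()
cv2.imwrite('pics/s1.png',ctrl.get_image('side'));cv2.imwrite('pics/t1.png',ctrl.get_image('top'))
crop('pics/s1.png','pics/s1c.png',190,60,120,150,4)
crop('pics/t1.png','pics/t1c.png',100,130,160,110,5)
E
```

```text
time: 1.7
position: [0.4932, 0.0895, 0.2496]
tool_rot: [3.14, -0.025, 0.001]
ft_force: [0.7, 0.1, -0.8]
grip_width: 0.005
time: 2.5
position: [0.5021, 0.4087, 0.1925]
tool_rot: [-3.136, 0.011, 0.003]
ft_force: [-0.9, 0.7, 1.2]
grip_width: 0.004
t 2.5 p [0.502 0.409 0.193] yaw -0.0072 tilt [-0.002  0.006] F [-0.9  0.7  1.2] g 0.04 q [-0.04  0.5  -0.93  1.5   0.4   1.34 -1.  ]
```

View pics/s1c.png

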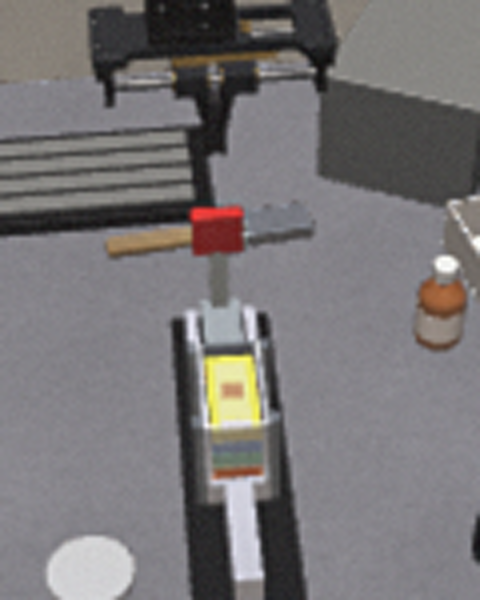

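View pics/t1c.png

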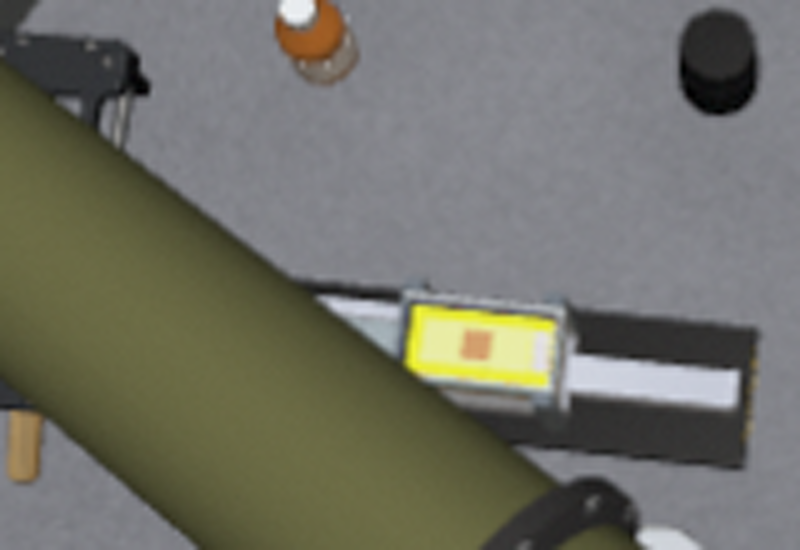

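```bash
python3 -m crank '{"dp":[[-0.1,0,2.2],[-0.1,0,2.2],[-0.1,0,2.2],[0,0,0.2],[0,1.2,0],[0,1.4,0],[0,1.4,0],[0,1.4,0]],"delta_rot":[[0,0,0],[0,0,0],[0,0,0],[0,0,0],[0,0,0],[0,0,0],[0,0,0],[0,0,0]]}' && python3 -m crank '{"dp":[[0,1.3,0],[0,1.3,0],[0,1.2,0],[-0.1,1.2,0],[0,1.0,0],[0,0.8,0],[0,0.4,0],[0,0,0]],"delta_rot":[[0,0,0],[0,0,0],[0,0,0],[0,0,0],[0,0,0],[0,0,0],[0,0,0],[0,0,0]]}';  python3 - <<'E'
from plan import *
st()
cv2.imwrite('pics/s2.png',ctrl.get_image('side'));cv2.imwrite('pics/t2.png',ctrl.get_image('top'))
crop('pics/s2.png','pics/s2c.png',190,60,120,150,4)
crop('pics/t2.png','pics/t2c.png',100,130,160,110,5)
E
```

```text
time: 3.4
position: [0.5014, 0.3497, 0.1263]
tool_rot: [-3.135, 0.023, -0.003]
ft_force: [0.5, 9.1, -5.2]
grip_width: 0.006
time: 4.2
position: [0.4995, 0.2822, 0.1267]
tool_rot: [-3.128, 0.02, -0.008]
ft_force: [3.3, 17.7, -11.5]
grip_width: 0.009
t 4.2 p [0.499 0.282 0.127] yaw -0.0129 tilt [0.005 0.014] F [  3.3  17.7 -11.5] g 0.08 q [ 0.24  0.39 -0.95  1.77  0.33  1.15 -0.82]
```

View pics/s2c.png

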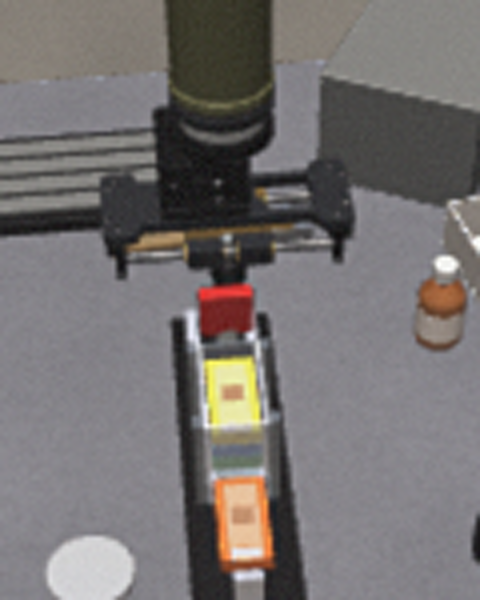

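View pics/t2c.png

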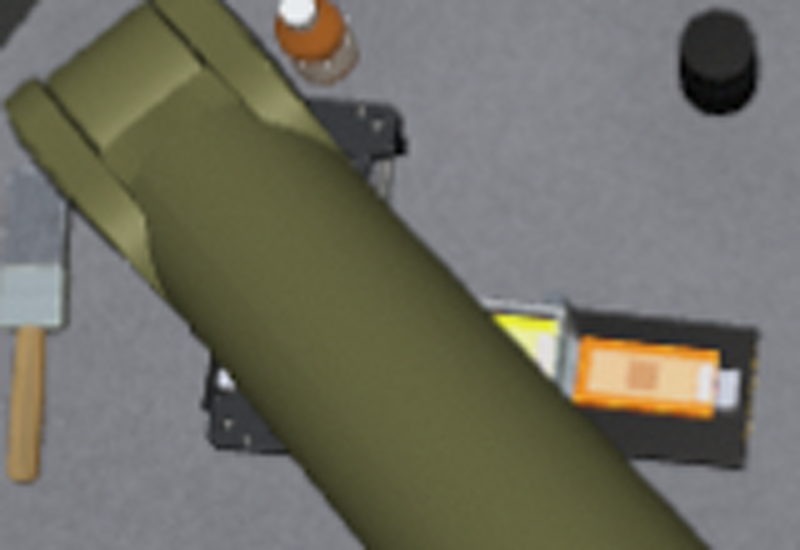

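```bash
python3 -m crank '{"dp":[[0,0.2,0],[0,0.2,0],[0,0.1,0],[0,0,0],[0,0,-0.2],[0,0,0],[0,0,0],[0,0,0]],"delta_rot":[[0,0,0],[0,0,0],[0,0,0],[0,0,0],[0,0,0],[0,0,0],[0,0,0],[0,0,0]]}';  python3 - <<'E'
from plan import *
from m import o
st()
t=ctrl.get_image('top'); cv2.imwrite('pics/t3.png',t)
crop('pics/t3.png','pics/t3c.png',180,185,90,60,8)
E
```

```text
time: 5.1
position: [0.4987, 0.2821, 0.1288]
tool_rot: [-3.121, 0.015, -0.009]
ft_force: [4.9, 26.1, -16.0]
grip_width: 0.003
t 5.1 p [0.499 0.282 0.129] yaw -0.0094 tilt [0.006 0.021] F [  4.9  26.1 -16. ] g 0.03 q [ 0.25  0.38 -0.95  1.77  0.32  1.15 -0.81]
```

View pics/t3c.png

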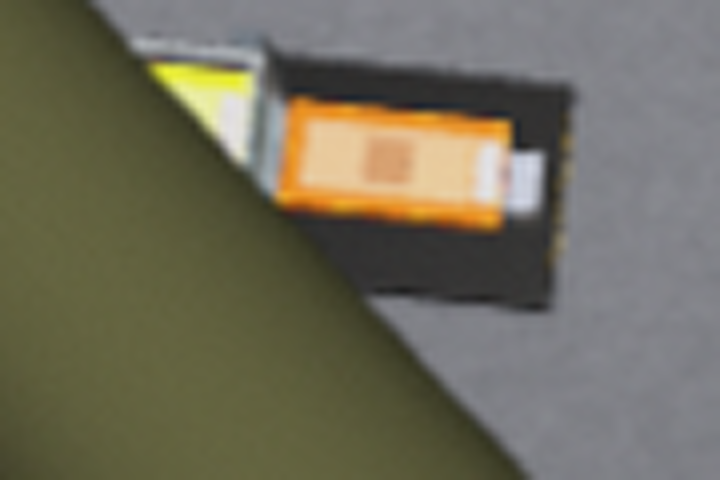

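```bash
python3 -m crank '{"dp":[[0,-0.6,-0.2],[0,-0.6,-2],[0,0,-3],[0,0,-2],[0,2,0],[0,4,0],[0,5,0],[-0.2,5,0]],"delta_rot":[[0,0,0],[0,0,0],[0,0,0],[0,0,0],[0,0,0],[0,0,0],[0,0,0],[0,0,0]]}' 8.0 25;  python3 - <<'E'
from plan import *
from m import o
st()
c=np.array([onplane('top',o(*p,180,185,8),.044)[:2] for p in [(288,98),(513,121),(503,230),(277,208)]])
print(c, c.mean(0), [np.linalg.norm(c[i]-c[(i+1)%4]) for i in range(4)])
cv2.imwrite('pics/s4.png',ctrl.get_image('side'));cv2.imwrite('pics/t4.png',ctrl.get_image('top'))
crop('pics/s4.png','pics/s4c.png',190,60,120,170,3.5)
crop('pics/t4.png','pics/t4c.png',100,130,160,110,5)
E
```

```text
time: 5.95
position: [0.4952, 0.1204, 0.2001]
tool_rot: [3.14, -0.024, 0.004]
ft_force: [1.2, -1.0, 0.3]
grip_width: 0.65
t 5.95 p [0.495 0.12  0.2  ] yaw -0.015 tilt [ 0.003 -0.001] F [ 1.2 -1.   0.3] g 5.66 q [ 0.62  0.12 -0.96  1.83  0.11  1.25 -0.39]
[[0.514 0.153]
 [0.512 0.067]
 [0.47  0.067]
 [0.471 0.153]] [0.492 0.11 ] [np.float64(0.08586370883423444), np.float64(0.04198552173697316), np.float64(0.08555490244505086), np.float64(0.04246832556237216)]
```

View pics/s4c.png

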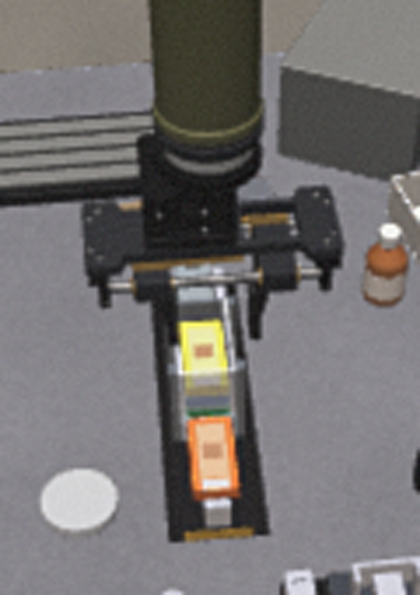

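View pics/t4c.png

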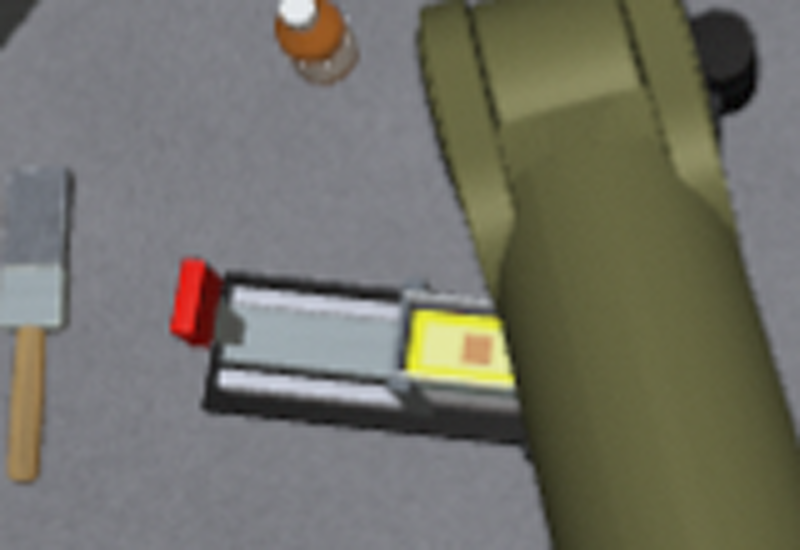

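```bash
python3 -m crank '{"dp":[[-0.3,0.8,1],[0,0.8,3],[0,0,4],[0,0,4],[0,0,2.3],[0,0,1.5],[0,0,0.5],[0,0,0]],"delta_rot":[[0,0,0],[0,0,0],[0,0,0],[0,0,0],[0,0,0],[0,0,0],[0,0,0],[0,0,0]]}' 8.0 25; python3 -c "
from plan import *
st()"
```

```text
time: 6.85
position: [0.4918, 0.1074, 0.0358]
tool_rot: [-3.141, 0.022, -0.0]
ft_force: [-0.4, 0.3, 1.1]
grip_width: 0.916
t 6.85 p [0.492 0.107 0.036] yaw -0.014 tilt [0. 0.] F [-0.4  0.3  1.1] g 7.97 q [ 0.52  0.34 -0.88  2.    0.33  0.94 -0.54]
```

```bash
python3 -m crank '{"dp":[[0,0,0],[0,0,0],[0,0,0],[0,0,0],[0,0,0],[0,0,-0.5],[0,0,-2],[0,0,-3]],"delta_rot":[[0,0,0],[0,0,0],[0,0,0],[0,0,0],[0,0,0],[0,0,0],[0,0,0],[0,0,0]]}' 0 25
python3 - <<'E'
from plan import *
st()
cv2.imwrite('pics/s5.png',ctrl.get_image('side'))
crop('pics/s5.png','pics/s5c.png',190,100,120,150,4)
E
```

```text
time: 7.65
position: [0.4901, 0.1066, 0.09]
tool_rot: [-3.141, 0.023, 0.006]
ft_force: [0.1, 0.1, -0.4]
grip_width: 0.458
t 7.65 p [0.49  0.107 0.09 ] yaw -0.0148 tilt [-0.004  0.   ] F [ 0.1  0.1 -0.4] g 3.99 q [ 0.58  0.26 -0.92  1.96  0.23  1.04 -0.47]
```

View pics/s5c.png

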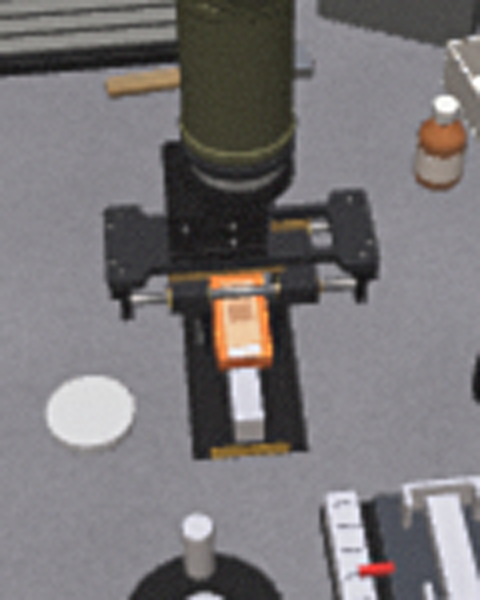

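Run:
```python
from m import *
np.set_printoptions(precision=4,suppress=True)
f=lambda u,v:o(u,v,190,100,4)
print('front',[onplane('side',f(*p),.0842) for p in [(219,368),(272,360)]],[onplane('side',f(*p),.0982) for p in [(217,357),(271,348)]])
# nest a side view
print('lips',[onplane('side',SS(*p),.083) for p in [(421,57),(517,46),(552,172),(447,183)]])
crop('pics/side0.png','pics/na.png',285,210,70,55,11)
crop('pics/top0.png','pics/nt.png',275,125,60,60,10)
```

```text
front [array([0.4696, 0.0676, 0.0842]), array([0.5093, 0.0704, 0.0842])] [array([0.4685, 0.0665, 0.0982]), array([0.5085, 0.0702, 0.0982])]
lips [array([ 0.5855, -0.0527,  0.083 ]), array([ 0.6407, -0.0518,  0.083 ]), array([ 0.6416, -0.1351,  0.083 ]), array([ 0.5846, -0.135 ,  0.083 ])]
```

View pics/na.png

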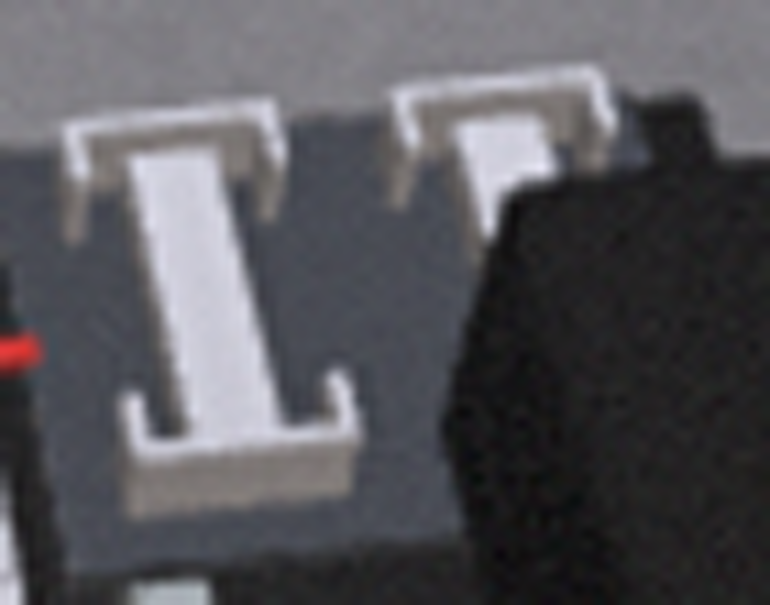

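View pics/nt.png

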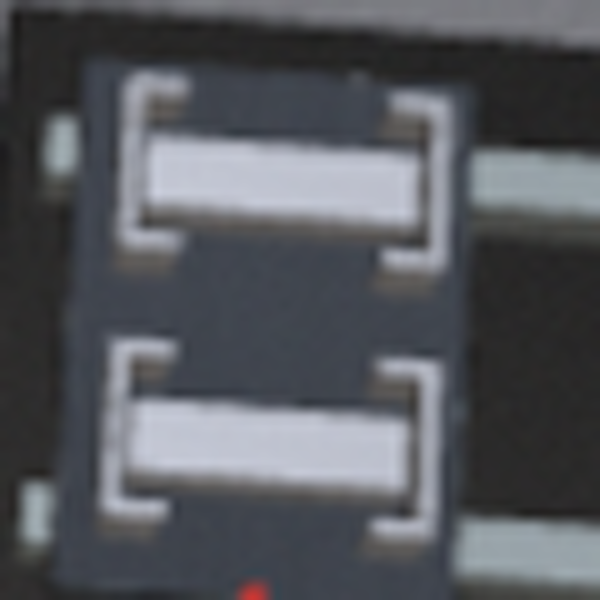

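Run:
```python
from m import *
np.set_printoptions(precision=4,suppress=True)
def show(n,cam,pts,x,y,k,z):
    c=np.array([onplane(cam,o(*p,x,y,k),z)[:2] for p in pts]); print(n,c.tolist(),'mean',c.mean(0))
show('a side','side',[(66,127),(272,102),(358,435),(126,460)],285,210,11,.083)
show('a top','top',[(110,340),(442,362),(434,538),(98,515)],275,125,10,.083)
show('b top','top',[(127,74),(454,97),(446,271),(117,248)],275,125,10,.083)
show('bed a top','top',[(135,397),(408,419),(406,492),(129,472)],275,125,10,.075)
show('bed b top','top',[(150,135),(421,152),(416,225),(145,206)],275,125,10,.075)
show('bed a side','side',[(130,155),(216,150),(287,428),(188,437)],285,210,11,.075)
print(onplane('side',o(400,92,285,210,11),.083),onplane('side',o(598,67,285,210,11),.083))
```

```text
a side [[0.5856821324710232, -0.052207680494946396], [0.6384946110270214, -0.05094237736538498], [0.6381967656579389, -0.14797883526721095], [0.582534733567752, -0.14805235322200377]] mean [ 0.6112 -0.0998]
a top [[0.6397205938175685, -0.04849346979943274], [0.6411798213686524, -0.14838280869780568], [0.586436693036259, -0.14835874970126062], [0.5852093203235753, -0.04827579236481519]] mean [ 0.6131 -0.0984]
b top [[0.7247705676049785, -0.048484732607942505], [0.7258139819353375, -0.14846559294555783], [0.6699322096337904, -0.1483665031322725], [0.6688529730026149, -0.0488238863830875]] mean [ 0.6973 -0.0985]
bed a top [[0.6250164519918138, -0.057699494496246145], [0.6249938730343216, -0.14021253994620209], [0.6021808759122707, -0.14063824489423815], [0.6014803753669451, -0.05731152111837261]] mean [ 0.6134 -0.099 ]
bed b top [[0.7087592164375346, -0.05728574209954254], [0.7102918576945283, -0.14040776893097529], [0.6866581698815124, -0.13990642336385145], [0.6857778218822377, -0.05711113835730894]] mean [ 0.6979 -0.0987]
bed a side [[0.601683093301752, -0.057168103018993444], [0.6234546252516615, -0.058291129322486035], [0.6238906326463799, -0.13953695024641982], [0.5999348703504748, -0.13912547231497036]] mean [ 0.6122 -0.0985]
[ 0.6711 -0.0518  0.083 ] [ 0.7226 -0.0503  0.083 ]
```

```bash
python3 -m crank '{"dp":[[0,0,-4],[1,1,-3],[3.5,3.5,0],[3.5,3.5,0],[3.5,3.5,0],[3.5,3.5,0],[3.5,3.5,0],[2.2,2.2,0]],"delta_rot":[[0,0,0],[0,0,0],[0,0,0],[0,0,0],[0,0,0],[0,0,0],[0,0,0],[0,0,0]]}' 0 25;  python3 - <<'E'
from plan import *
st(); plan([.697,-.1022,.10],-.005,4)
E
```

```text
time: 8.5
position: [0.6972, -0.108, 0.1597]
tool_rot: [3.14, -0.031, 0.0]
ft_force: [-0.1, 0.3, -0.7]
grip_width: 0.455
t 8.5 p [ 0.697 -0.108  0.16 ] yaw -0.0194 tilt [ 0.    -0.001] F [-0.1  0.3 -0.7] g 3.96 q [ 0.63  0.6  -0.76  1.38  0.41  1.33 -0.16]
[-0.01, -0.14, 1.49] [0, 0, np.float64(-0.0036)]
[-0.01, -0.14, 1.49] [0, 0, np.float64(-0.0036)]
[-0.01, -0.14, 1.49] [0, 0, np.float64(-0.0036)]
[-0.01, -0.14, 1.49] [0, 0, np.float64(-0.0036)]
```

```bash
python3 -m crank '{"dp":[[0,-0.5,2],[0,0,2],[0,0,1.5],[0,0,0.5],[0,0,0],[0,0,0],[0,0,0],[0,0,0]],"delta_rot":[[0,0,-0.01],[0,0,0],[0,0,0],[0,0,0],[0,0,0],[0,0,0],[0,0,0],[0,0,0]]}';  python3 - <<'E'
from plan import *
st(); plan([.697,-.1022,.0815],-.005,4)
cv2.imwrite('pics/s6.png',ctrl.get_image('side'))
cv2.imwrite('pics/t6.png',ctrl.get_image('top'))
crop('pics/s6.png','pics/s6c.png',260,170,110,110,5)
crop('pics/t6.png','pics/t6c.png',265,110,120,90,6)
E
```

```text
time: 9.3
position: [0.6961, -0.0984, 0.1017]
tool_rot: [3.141, -0.008, 0.003]
ft_force: [-0.8, -0.8, -0.8]
grip_width: 0.458
t 9.3 p [ 0.696 -0.098  0.102] yaw -0.0052 tilt [ 0.002 -0.001] F [-0.8 -0.8 -0.8] g 3.98 q [ 0.61  0.64 -0.74  1.44  0.44  1.23 -0.18]
[0.02, 0.1, 0.5] [0, 0, np.float64(-0.0001)]
[0.02, 0.1, 0.5] [0, 0, np.float64(-0.0001)]
[0.02, 0.1, 0.5] [0, 0, np.float64(-0.0001)]
[0.02, 0.1, 0.5] [0, 0, np.float64(-0.0001)]
```

View pics/s6c.png

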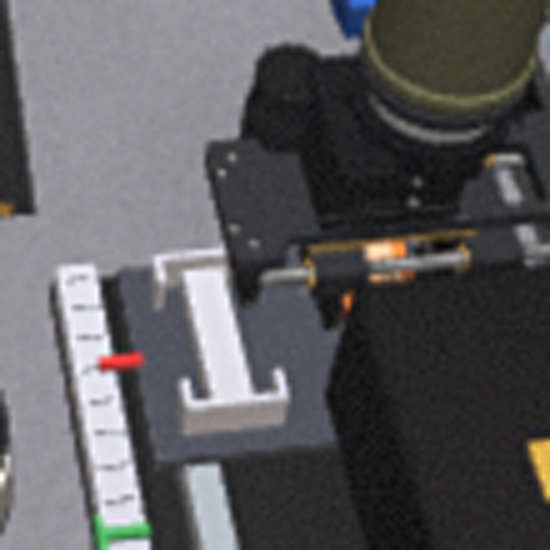

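View pics/t6c.png

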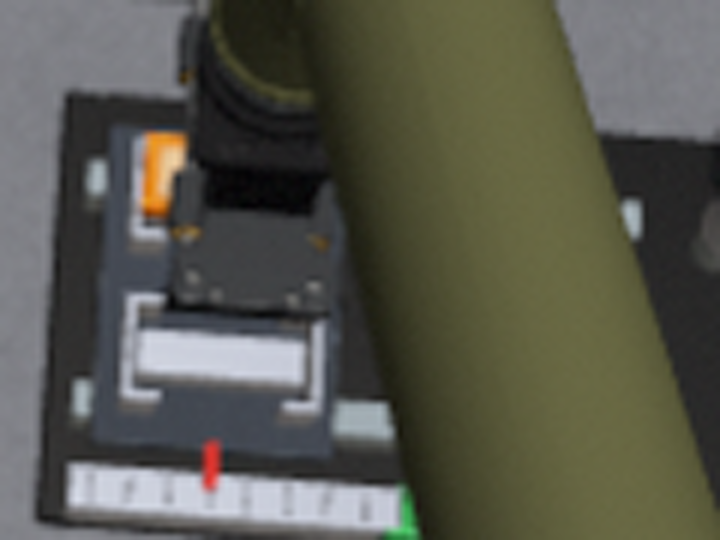

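Run:
```python
from m import *
crop('pics/t6.png','pics/t6d.png',280,125,25,30,20)
for p in [(149,133),(142,215)]: print(onplane('top',o(*p,265,110,6),.110))
```

```text
[ 0.71519129 -0.05289595  0.11      ]
[ 0.67212183 -0.05197952  0.11      ]
```

View pics/t6d.png

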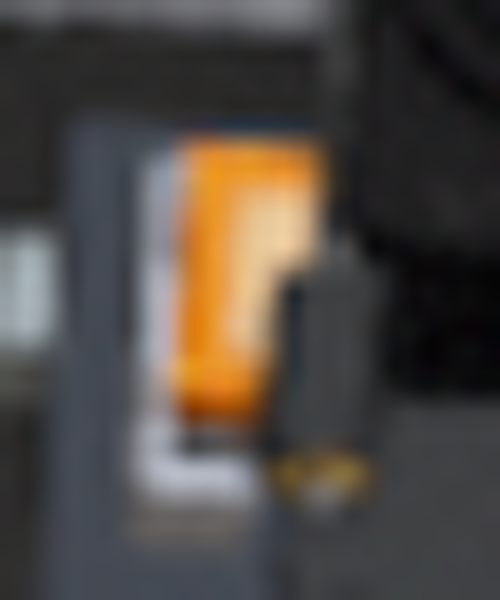

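```bash
python3 -m crank '{"dp":[[0.1,0.5,0],[0,0,0.5],[0,0,0.5],[0,0,0.4],[0,0,0.3],[0,0,0.2],[0,0,0],[0,0,0]],"delta_rot":[[0,0,0],[0,0,0],[0,0,0],[0,0,0],[0,0,0],[0,0,0],[0,0,0],[0,0,0]]}';  python3 - <<'E'
from plan import *
st()
cv2.imwrite('pics/t7.png',ctrl.get_image('top'))
crop('pics/t7.png','pics/t7d.png',275,120,40,50,11)
E
```

```text
time: 10.2
position: [0.6962, -0.1033, 0.085]
tool_rot: [3.14, -0.008, -0.001]
ft_force: [-8.5, -0.3, 17.4]
grip_width: 0.459
t 10.2 p [ 0.696 -0.103  0.085] yaw -0.0053 tilt [-0.001 -0.002] F [-8.5 -0.3 17.4] g 3.99 q [ 0.61  0.65 -0.73  1.45  0.45  1.21 -0.18]
```

View pics/t7d.png

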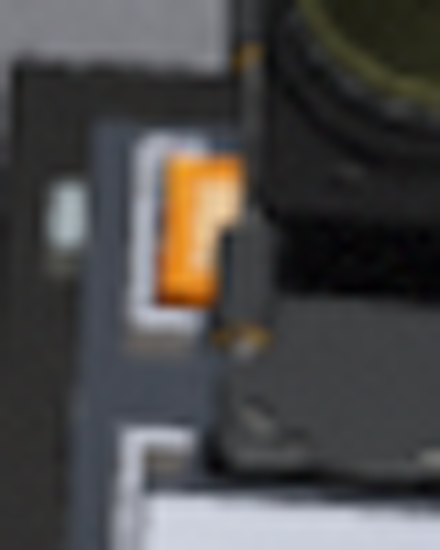

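```bash
python3 -m crank '{"dp":[[0,0,-0.4],[-0.25,0,0],[0,0,0.2],[0,0,0.2],[0,0,0],[0,0,0],[0,0,0],[0,0,0]],"delta_rot":[[0,0,0],[0,0,0],[0,0,0],[0,0,0],[0,0,0],[0,0,0],[0,0,0],[0,0,0]]}';  python3 - <<'E'
from plan import *
st()
E
```

```text
time: 11.05
position: [0.694, -0.1032, 0.0849]
tool_rot: [3.14, -0.008, 0.0]
ft_force: [-7.5, -0.9, 17.7]
grip_width: 0.457
t 11.05 p [ 0.694 -0.103  0.085] yaw -0.0051 tilt [ 0.    -0.001] F [-7.5 -0.9 17.7] g 3.97 q [ 0.62  0.65 -0.74  1.46  0.45  1.21 -0.18]
```

Run:
```python
from plan import *
from m import o
t=cv2.imread('pics/t7.png'); 
for v in (136,140,144):
    print(v,t[v,284:298].tolist())
hsv=cv2.cvtColor(t,cv2.COLOR_BGR2HSV)
for z in (.089,.097):
  print(z,[onplane('top',o(*p,275,120,11),z)[:2] for p in [(165,155),(158,305)]])
print([onplane('top',o(*p,275,120,11),.083)[:2] for p in [(131,135),(122,330)]])
cv2.imwrite('pics/s8.png',ctrl.get_image('side'))
crop('pics/s8.png','pics/s8c.png',310,190,50,60,10)
```

```text
136 [[84, 73, 68], [83, 73, 68], [79, 71, 67], [140, 133, 130], [169, 161, 159], [124, 122, 125], [58, 125, 186], [38, 149, 231], [61, 153, 231], [92, 167, 231], [103, 171, 231], [104, 172, 232], [83, 135, 187], [48, 64, 80]]
140 [[84, 74, 70], [82, 72, 68], [77, 71, 68], [165, 156, 152], [176, 166, 161], [89, 88, 103], [45, 115, 189], [37, 145, 232], [96, 168, 232], [141, 193, 231], [133, 172, 205], [100, 124, 146], [84, 95, 105], [76, 77, 75]]
144 [[84, 74, 69], [84, 73, 69], [94, 87, 86], [171, 162, 160], [172, 162, 159], [72, 97, 148], [31, 126, 215], [37, 145, 231], [82, 161, 231], [99, 157, 215], [68, 103, 136], [56, 54, 53], [68, 64, 63], [66, 64, 63]]
0.089 [array([ 0.718, -0.055]), array([ 0.674, -0.056])]
0.097 [array([ 0.714, -0.055]), array([ 0.671, -0.055])]
[array([ 0.725, -0.046]), array([ 0.668, -0.047])]
```

View pics/s8c.png

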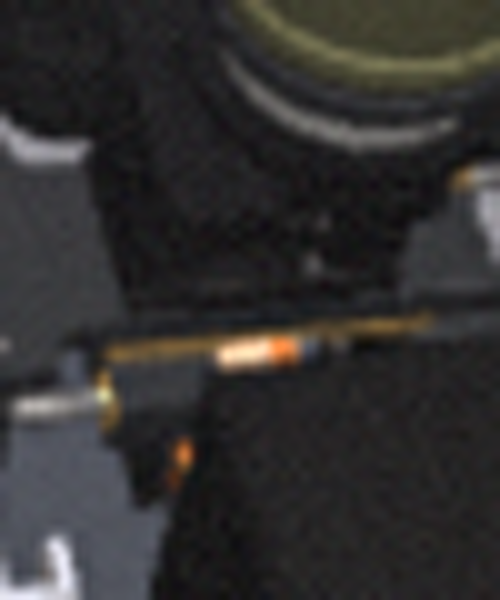

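```bash
python3 -m crank '{"dp":[[0,0,-0.2],[0,0,0],[0,0,0],[0,0,0],[0,0,0],[0,0,0],[0,0,-1],[0,0,-3]],"delta_rot":[[0,0,0],[0,0,0],[0,0,0],[0,0,0],[0,0,0],[0,0,0],[0,0,0],[0,0,0]]}' 5.2 25;  python3 -m crank '{"dp":[[0,0,-4],[0,-2,-4],[-1,-4,-3],[-3,-4.5,0],[-3,-4.5,0],[-3,-4.5,0],[-3,-4.5,0],[-3,-4.5,0]],"delta_rot":[[0,0,0],[0,0,0],[0,0,0],[0,0,0],[0,0,0],[0,0,0],[0,0,0],[0,0,0]]}' 0 25;python3 - <<'E'
from plan import *
st()
cv2.imwrite('pics/s9.png',ctrl.get_image('side'))
cv2.imwrite('pics/t9.png',ctrl.get_image('top'))
crop('pics/s9.png','pics/s9c.png',270,200,100,70,8)
crop('pics/t9.png','pics/t9c.png',270,120,80,70,8)
E
```

```text
time: 11.9
position: [0.6919, -0.1035, 0.1211]
tool_rot: [-3.141, 0.008, 0.009]
ft_force: [-0.3, 0.1, -0.5]
grip_width: 0.597
time: 12.7
position: [0.5457, 0.1664, 0.2339]
tool_rot: [3.141, -0.008, 0.002]
ft_force: [-0.7, 0.5, 0.4]
grip_width: 0.021
t 12.7 p [0.546 0.166 0.234] yaw -0.005 tilt [ 0.002 -0.001] F [-0.7  0.5  0.4] g 0.18 q [ 0.46  0.27 -0.94  1.64  0.22  1.34 -0.52]
```

View pics/s9c.png

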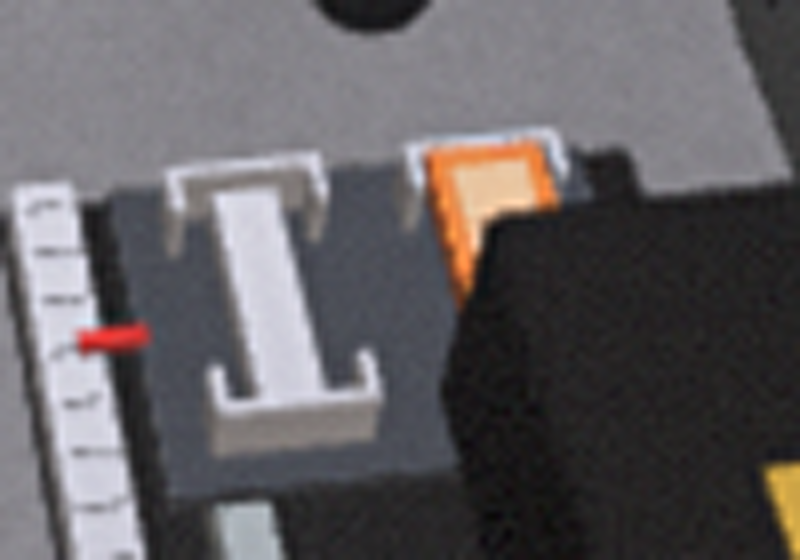

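View pics/t9c.png

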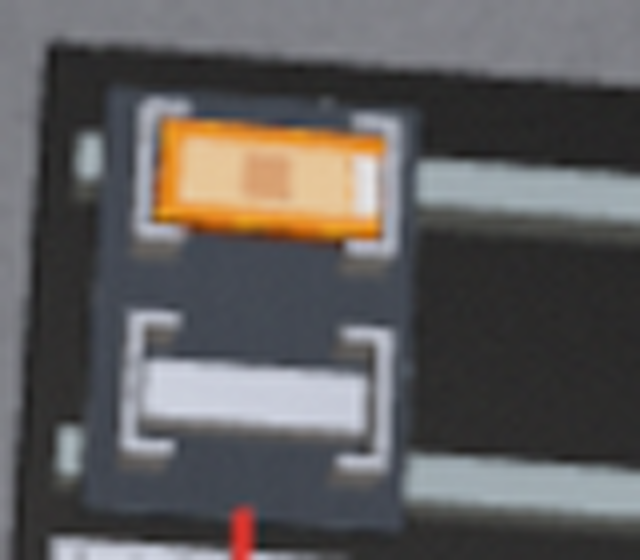

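Run:
```python
from plan import *
from m import o
t=cv2.imread('pics/t9.png')
crop('pics/t9.png','pics/t9d.png',282,128,42,26,18)
for z in (.089,.093,.097):
    c=np.array([onplane('top',o(*p,270,120,8),z)[:2] for p in [(163,118),(387,137),(384,240),(154,222)]]);print(z,c.tolist(),c.mean(0), np.linalg.norm(c-np.roll(c,-1,0),axis=1))
```

```text
0.089 [[0.7154804706710436, -0.05662211309962796], [0.7150679506549611, -0.14171546219777492], [0.6740138021074147, -0.14233926500180755], [0.6738311403821012, -0.05567424573096391]] [ 0.695 -0.099] [0.085 0.041 0.087 0.042]
0.093 [[0.7139119143862209, -0.05629705388719772], [0.7135008798565913, -0.14108398144850642], [0.672594567484549, -0.1417055379358067], [0.6724125635249387, -0.05535259979323613]] [ 0.693 -0.099] [0.085 0.041 0.086 0.042]
0.097 [[0.7123433581013983, -0.055971994674767475], [0.7119338090582213, -0.14045250069923798], [0.6711753328616834, -0.1410718108698058], [0.6709939866677761, -0.055030953855508366]] [ 0.692 -0.098] [0.084 0.041 0.086 0.041]
```

View pics/t9d.png

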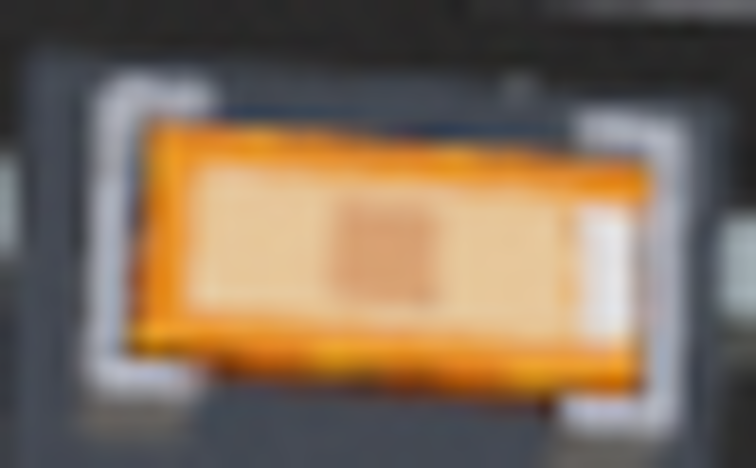

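Run:
```python
from plan import *
from m import o
S=lambda u,v:o(u,v,270,200,8); T=lambda u,v:o(u,v,270,120,8)
print(tri(S(427,152),T(155,221)),tri(S(541,143),T(163,118)))
print('ref: lips', tri(S(168,170),T(122,445)),tri(S(322,155),T(128,313)), tri(S(410,145),T(138,238)))
```

```text
(array([ 0.675, -0.056,  0.085]), [np.float64(4.1173015401838435e-05), np.float64(4.117301540123333e-05)]) (array([ 0.716, -0.057,  0.085]), [np.float64(0.0007086331622150739), np.float64(0.0007086331622147162)])
ref: lips (array([ 0.587, -0.05 ,  0.081]), [np.float64(0.0010874629271698123), np.float64(0.0010874629271701007)]) (array([ 0.641, -0.049,  0.079]), [np.float64(0.0001718277991245159), np.float64(0.00017182779912547247)]) (array([ 0.67 , -0.051,  0.082]), [np.float64(0.0008941101761287987), np.float64(0.0008941101761278133)])
```

```bash
python3 -m crank '{"dp":[[-0.7,-4.6,0.7],[-0.7,-4.6,0.7],[-0.7,-4.6,0.7],[-0.7,-4.6,0.7],[-0.5,-4.4,0.9],[0,0,2],[0,0,2.5],[0,0,2.5]],"delta_rot":[[0,0,0.01],[0,0,0],[0,0,0],[0,0,0],[0,0,0],[0,0,0],[0,0,0],[0,0,0]]}' 0 25;python3 -c "
from plan import *
st()"
```

```text
time: 13.6
position: [0.5171, 0.394, 0.1259]
tool_rot: [-3.141, 0.022, -0.002]
ft_force: [0.1, 0.1, -0.6]
grip_width: 0.005
t 13.6 p [0.517 0.394 0.126] yaw -0.0139 tilt [0.001 0.001] F [ 0.1  0.1 -0.6] g 0.04 q [-0.03  0.56 -0.9   1.56  0.46  1.24 -1.02]
```

```bash
python3 -m crank '{"dp":[[-1.0,0,0],[-0.7,0,0],[0,1.2,0],[0,1.3,0],[0,1.3,0],[0,1.3,0],[0,1.3,0],[0,1.2,0]],"delta_rot":[[0,0,0],[0,0,0],[0,0,0],[0,0,0],[0,0,0],[0,0,0],[0,0,0],[0,0,0]]}' && python3 -m crank '{"dp":[[0,1.2,0],[0,1.1,0],[-0.1,0.9,0],[0,0.5,0],[0,0.3,0],[0,0,0],[0,0,0],[0,0,0]],"delta_rot":[[0,0,0],[0,0,0],[0,0,0],[0,0,0],[0,0,0],[0,0,0],[0,0,0],[0,0,0]]}';python3 - <<'E'
from plan import *
st()
cv2.imwrite('pics/t10.png',ctrl.get_image('top'))
crop('pics/t10.png','pics/t10c.png',180,185,90,60,8)
E
```

```text
time: 14.4
position: [0.4969, 0.3209, 0.1282]
tool_rot: [-3.134, 0.02, -0.0]
ft_force: [-5.2, 7.6, 0.5]
grip_width: 0.007
time: 15.2
position: [0.4964, 0.2824, 0.1282]
tool_rot: [-3.133, 0.02, -0.004]
ft_force: [-2.4, 12.4, -1.1]
grip_width: 0.007
t 15.2 p [0.496 0.282 0.128] yaw -0.0127 tilt [0.003 0.009] F [-2.4 12.4 -1.1] g 0.06 q [ 0.24  0.39 -0.96  1.77  0.34  1.16 -0.83]
```

View pics/t10c.png

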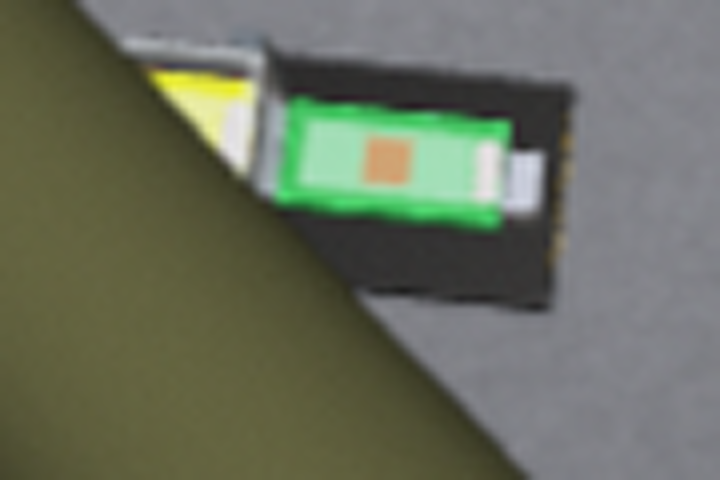

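```bash
python3 -m crank '{"dp":[[0,-0.6,-0.2],[0,-0.6,-2],[0,0,-3],[0,0,-2],[0,2,0],[0,4,0],[0,5,0],[-0.1,5,0]],"delta_rot":[[0,0,0],[0,0,0],[0,0,0],[0,0,0],[0,0,0],[0,0,0],[0,0,0],[0,0,0]]}' 8.0 25;python3 -m crank '{"dp":[[-0.1,0.8,1],[0,0.8,3],[0,0,2.5],[0,0,0],[0,0,0],[0,0,0],[0,0,0],[0,0,0]],"delta_rot":[[0,0,0],[0,0,0],[0,0,0],[0,0,0],[0,0,0],[0,0,0],[0,0,0],[0,0,0]]}';  python3 - <<'E'
from plan import *
st()
E
```

```text
time: 16.05
position: [0.4941, 0.127, 0.1991]
tool_rot: [3.14, -0.023, 0.004]
ft_force: [0.2, -0.8, -0.4]
grip_width: 0.647
time: 16.85
position: [0.4933, 0.1138, 0.1339]
tool_rot: [3.141, -0.023, 0.003]
ft_force: [-0.8, 0.4, 0.3]
grip_width: 0.92
t 16.85 p [0.493 0.114 0.134] yaw -0.0148 tilt [ 0.002 -0.   ] F [-0.8  0.4  0.3] g 8.0 q [ 0.6   0.2  -0.96  1.91  0.18  1.12 -0.44]
```

```bash
python3 -m crank '{"dp":[[-0.1,0.6,0],[0,0,2.5],[0,0,2.5],[0,0,2.5],[0,0,1.5],[0,0,0.7],[0,0,0],[0,0,0]],"delta_rot":[[0,0,0],[0,0,0],[0,0,0],[0,0,0],[0,0,0],[0,0,0],[0,0,0],[0,0,0]]}' 8.0 25; python3 -c "
from plan import *
st()"
```

```text
time: 17.65
position: [0.4923, 0.1077, 0.0368]
tool_rot: [-3.141, 0.024, -0.002]
ft_force: [1.1, -0.4, 0.3]
grip_width: 0.916
t 17.65 p [0.492 0.108 0.037] yaw -0.0151 tilt [0.001 0.   ] F [ 1.1 -0.4  0.3] g 7.97 q [ 0.53  0.35 -0.89  2.    0.33  0.94 -0.55]
```

```bash
python3 -m crank '{"dp":[[0,0,0],[0,0,0],[0,0,0],[0,0,0],[0,0,0],[0,0,0],[0,0,0],[0,0,0]],"delta_rot":[[0,0,0],[0,0,0],[0,0,0],[0,0,0],[0,0,0],[0,0,0],[0,0,0],[0,0,0]]}' 0 25; python3 -c "
from plan import *
st()"
```

```text
time: 18.45
position: [0.4916, 0.1074, 0.036]
tool_rot: [3.141, -0.024, -0.0]
ft_force: [0.5, -0.6, 1.0]
grip_width: 0.453
t 18.45 p [0.492 0.107 0.036] yaw -0.0151 tilt [-0. -0.] F [ 0.5 -0.6  1. ] g 3.94 q [ 0.53  0.35 -0.89  2.    0.33  0.94 -0.55]
```

```bash
python3 -m crank '{"dp":[[0,0,-2],[0,0,-4],[0,0,-4],[2.4,4.2,-2],[2.4,4.2,0],[2.4,4.2,0],[2.4,4.2,0],[2.4,4.0,0]],"delta_rot":[[0,0,0],[0,0,0],[0,0,0],[0,0,0],[0,0,-0.01],[0,0,0],[0,0,0],[0,0,0]]}' 0 25;python3 -m crank '{"dp":[[0,0,1],[0,0,2],[0,0,2],[0,0,0.7],[0,0,0],[0,0,0],[0,0,0],[0,0,0]],"delta_rot":[[0,0,0],[0,0,0],[0,0,0],[0,0,0],[0,0,0],[0,0,0],[0,0,0],[0,0,0]]}'
python3 - <<'E'
from plan import *
st()
cv2.imwrite('pics/s11.png',ctrl.get_image('side'))
cv2.imwrite('pics/t11.png',ctrl.get_image('top'))
crop('pics/s11.png','pics/s11c.png',270,180,100,90,6)
crop('pics/t11.png','pics/t11c.png',265,120,80,80,7)
E
```

```text
time: 19.25
position: [0.6092, -0.1022, 0.1548]
tool_rot: [3.141, -0.009, -0.001]
ft_force: [-0.1, 0.8, 0.1]
grip_width: 0.456
time: 20.05
position: [0.6093, -0.0997, 0.0991]
tool_rot: [3.141, -0.008, 0.003]
ft_force: [0.7, -0.0, -0.5]
grip_width: 0.458
t 20.05 p [ 0.609 -0.1    0.099] yaw -0.0051 tilt [ 0.002 -0.001] F [ 0.7 -0.  -0.5] g 3.98 q [ 0.74  0.47 -0.78  1.68  0.36  1.14 -0.15]
```

View pics/s11c.png

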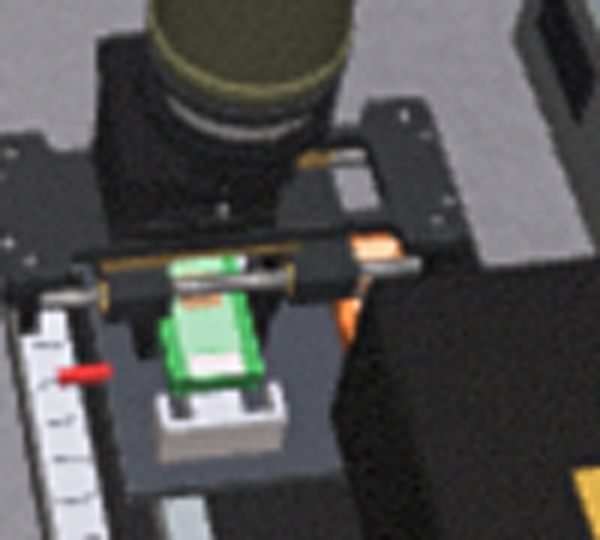

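View pics/t11c.png

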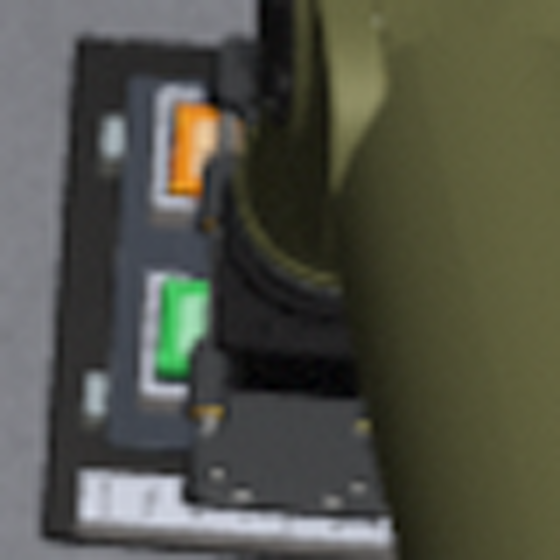

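```bash
python3 -m crank '{"dp":[[0.3,0.33,0],[0,0,0.4],[0,0,0.4],[0,0,0.4],[0,0,0.3],[0,0,0.1],[0,0,0],[0,0,0]],"delta_rot":[[0,0,0],[0,0,0],[0,0,0],[0,0,0],[0,0,0],[0,0,0],[0,0,0],[0,0,0]]}'
python3 - <<'E'
from plan import *
st()
cv2.imwrite('pics/s12.png',ctrl.get_image('side'))
cv2.imwrite('pics/t12.png',ctrl.get_image('top'))
crop('pics/s12.png','pics/s12c.png',280,210,60,55,10)
crop('pics/t12.png','pics/t12c.png',275,130,50,60,10)
E
```

```text
time: 20.95
position: [0.6117, -0.103, 0.0822]
tool_rot: [3.141, -0.008, 0.0]
ft_force: [-0.3, -0.1, -0.6]
grip_width: 0.455
t 20.95 p [ 0.612 -0.103  0.082] yaw -0.0051 tilt [ 0. -0.] F [-0.3 -0.1 -0.6] g 3.96 q [ 0.73  0.5  -0.77  1.68  0.38  1.12 -0.15]
```

View pics/s12c.png

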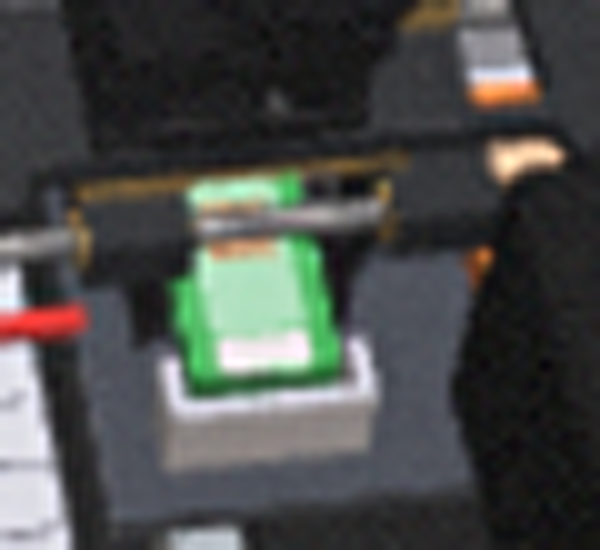

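View pics/t12c.png

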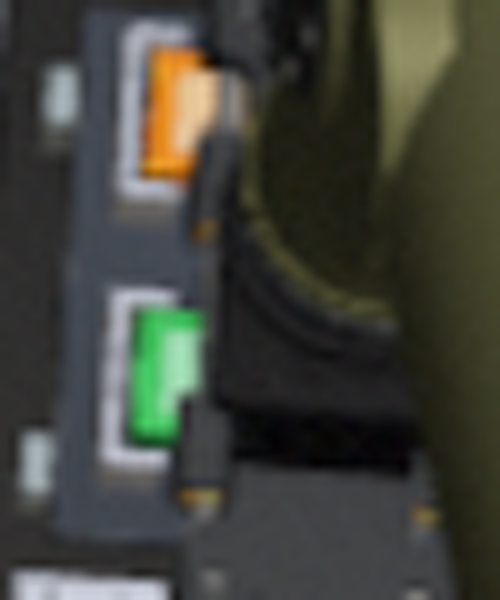

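```bash
python3 -m crank '{"dp":[[0,0,0.1],[0,0,0],[0,0,0],[0,0,0],[0,0,0],[0,0,0],[0,0,-1],[0,0,-3]],"delta_rot":[[0,0,0],[0,0,0],[0,0,0],[0,0,0],[0,0,0],[0,0,0],[0,0,0],[0,0,0]]}' 5.2 25;  python3 -m crank '{"dp":[[0,0,-4],[-1,-2,-4],[-1,-4.5,0],[-1,-4.5,0],[-1,-4.5,0],[-1,-4.5,0],[0,-4.5,0],[0,0,0]],"delta_rot":[[0,0,0],[0,0,0],[0,0,0],[0,0,0],[0,0,0],[0,0,0],[0,0,0],[0,0,0]]}' 5.2 25;python3 - <<'E'
from plan import *
st()
cv2.imwrite('pics/s13.png',ctrl.get_image('side'))
cv2.imwrite('pics/t13.png',ctrl.get_image('top'))
crop('pics/s13.png','pics/s13c.png',270,200,100,70,8)
crop('pics/t13.png','pics/t13c.png',275,125,55,60,10)
crop('pics/s13.png','pics/s13d.png',205,100,100,120,4.9)
E
```

```text
time: 21.85
position: [0.6095, -0.1031, 0.1192]
tool_rot: [-3.14, 0.008, 0.009]
ft_force: [0.2, -0.3, -0.3]
grip_width: 0.595
time: 22.65
position: [0.5608, 0.1514, 0.2028]
tool_rot: [-3.137, -0.011, -0.003]
ft_force: [-0.5, -0.0, 0.1]
grip_width: 0.597
t 22.65 p [0.561 0.151 0.203] yaw 0.0069 tilt [0.002 0.005] F [-0.5 -0.   0.1] g 5.2 q [ 0.48  0.32 -0.94  1.66  0.27  1.3  -0.5 ]
```

View pics/s13c.png

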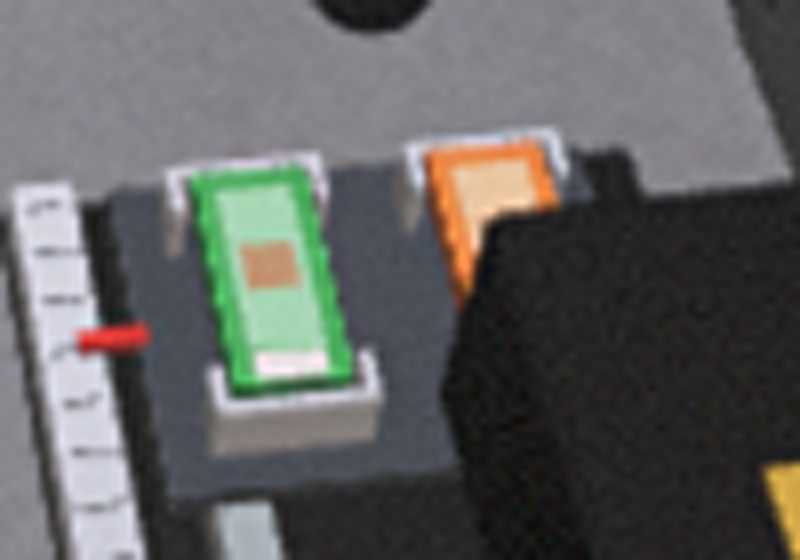

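View pics/t13c.png

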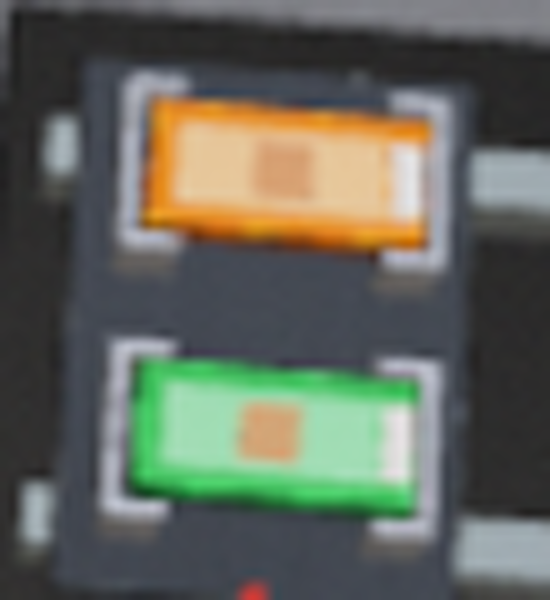

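View pics/s13d.png

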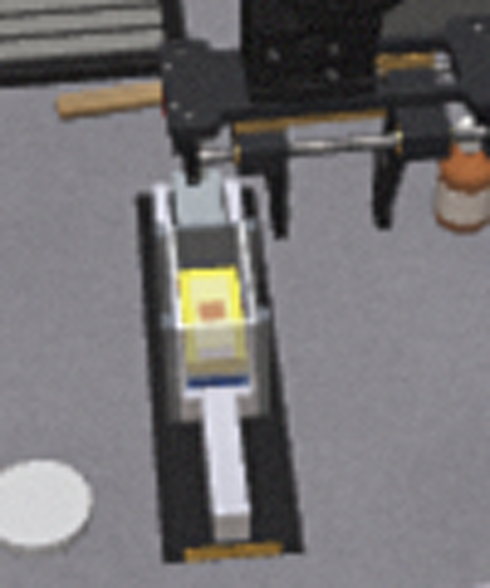

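Run:
```python
from plan import *
plan([.4466,-.0986,.203],-1.56,12)
print(onplane('top',(290,108),.13),onplane('top',(313,66),.14))
```

```text
[-0.96, 2.02, -0.01] [0, 0, np.float64(0.1299)]
[-0.69, 2.13, -0.01] [0, 0, np.float64(0.1299)]
[-0.41, 2.2, -0.01] [0, 0, np.float64(0.1299)]
[-0.12, 2.24, -0.01] [0, 0, np.float64(0.1299)]
[0.17, 2.23, -0.01] [0, 0, np.float64(0.1299)]
[0.46, 2.19, -0.01] [0, 0, np.float64(0.1299)]
[0.74, 2.12, -0.01] [0, 0, np.float64(0.1299)]
[1.0, 2.0, -0.01] [0, 0, np.float64(0.1299)]
[1.25, 1.86, -0.01] [0, 0, np.float64(0.1299)]
[1.48, 1.68, -0.01] [0, 0, np.float64(0.1299)]
[1.69, 1.47, -0.01] [0, 0, np.float64(0.1299)]
[1.87, 1.24, -0.01] [0, 0, np.float64(0.1299)]
[ 0.782 -0.049  0.13 ] [ 0.92  -0.109  0.14 ]
```

```bash
python3 -m crank '{"dp":[[-1,2,0],[-0.7,2.1,0],[-0.4,2.2,0],[-0.1,2.2,0],[0.2,2.2,0],[0.5,2.2,0],[0.7,2.1,0],[1,2,0]],"delta_rot":[[0,0,0.13],[0,0,0.13],[0,0,0.13],[0,0,0.13],[0,0,0.13],[0,0,0.13],[0,0,0.13],[0,0,0.13]]}' 5.2; python3 -m crank '{"dp":[[1.3,1.9,0],[1.5,1.7,0],[1.7,1.5,0],[1.9,1.2,0],[0,0,0],[0,0,0],[0,0,0],[0,0,0]],"delta_rot":[[0,0,0.13],[0,0,0.13],[0,0,0.13],[0,0,0.13],[-0.12,0,0],[0,0,0],[0,0,0],[0,0,0]]}'
cat >> plan.py <<'E'
def lin(p1,n,p0=None):
    s=ctrl.get_state(); p0=s['position'] if p0 is None else np.array(p0)
    d=R.from_rotvec(s['tool_rot']).inv().apply(np.array(p1)-p0)*100/n
    print(n,'x',np.round(d,2).tolist())
def circ(c,off,z,a0,a1,n):
    s=ctrl.get_state(); ri=R.from_rotvec(s['tool_rot']).inv(); p=s['position']
    for a in np.linspace(a0,a1,n+1)[1:]:
        q=np.array([c[0]+off[0]+.04*np.cos(a),c[1]+off[1]+.04*np.sin(a),z]); print(np.round(ri.apply(q-p)*100,2).tolist()); p=q
E
python3 - <<'E'
from plan import *
st(); lin([.4466,-.0986,.114],1)
E
```

```text
time: 23.55
position: [0.4851, -0.0211, 0.2015]
tool_rot: [2.715, -1.58, 0.001]
ft_force: [-0.3, -0.1, -0.3]
grip_width: 0.598
time: 24.35
position: [0.4464, -0.1002, 0.2015]
tool_rot: [2.166, -2.154, -0.127]
ft_force: [-0.2, 0.8, -0.2]
grip_width: 0.596
t 24.35 p [ 0.446 -0.1    0.202] yaw -1.5651 tilt [-0.118 -0.001] F [-0.2  0.8 -0.2] g 5.18 q [ 0.82  0.06 -0.69  1.86  0.06  1.36 -1.45]
1 x [-0.17, -1.06, 8.69]
```

```bash
python3 -m crank '{"dp":[[-0.15,-0.2,1.7],[0,-0.3,2],[0,-0.2,2],[0,-0.2,2],[0,-0.1,1],[0,0,0],[0,0,0],[0,0,0]],"delta_rot":[[0,0,0],[0,0,0],[0,0,0],[0,0,0],[0,0,0],[0,0,0],[0,0,0],[0,0,0]]}' 5.2
python3 - <<'E'
from plan import *
st()
cv2.imwrite('pics/s14.png',ctrl.get_image('side'))
crop('pics/s14.png','pics/s14c.png',200,190,110,100,6)
E
```

```text
time: 25.15
position: [0.4468, -0.0988, 0.1147]
tool_rot: [2.166, -2.154, -0.126]
ft_force: [0.3, -1.1, -0.8]
grip_width: 0.6
t 25.15 p [ 0.447 -0.099  0.115] yaw -1.5651 tilt [-0.118 -0.002] F [ 0.3 -1.1 -0.8] g 5.22 q [ 0.79  0.16 -0.69  1.96  0.12  1.18 -1.52]
```

View pics/s14c.png

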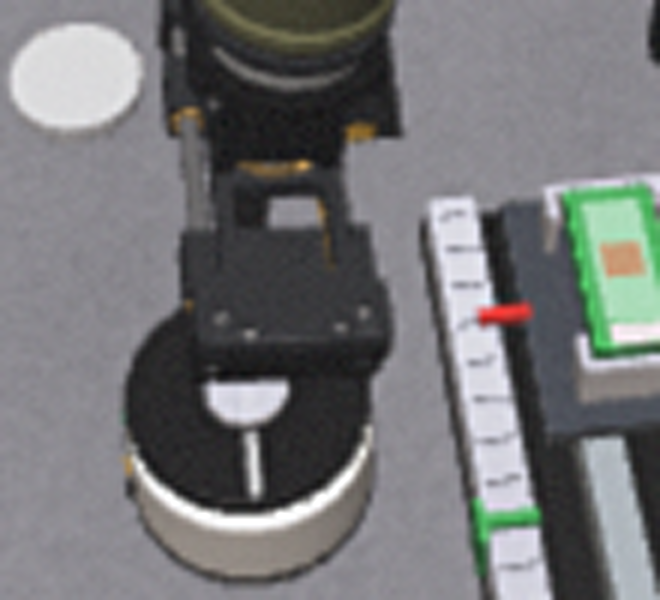

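```bash
python3 -m crank '{"dp":[[0,0,0],[0,0,0],[0,0,0],[0,0,0],[0,0,0],[0,0,0],[0,0,0],[0,0,0]],"delta_rot":[[0,0,0],[0,0,0],[0,0,0],[0,0,0],[0,0,0],[0,0,0],[0,0,0],[0,0,0]]}' 0 20
python3 - <<'E'
from plan import *
st(); p=ctrl.get_state()['position']; off=[.006,0]
print('check off', p-np.array([.4402,-.138+.04,0]))
circ([.4402,-.138],[p[0]-.4402,p[1]+.138-.04],p[2],np.pi/2,np.pi/2-2.0,8)
E
```

```text
time: 26.0
position: [0.446, -0.0985, 0.1135]
tool_rot: [2.166, -2.153, -0.13]
ft_force: [-0.6, 1.5, -0.2]
grip_width: 0.223
t 26.0 p [ 0.446 -0.099  0.114] yaw -1.5651 tilt [-0.12  -0.001] F [-0.6  1.5 -0.2] g 1.94 q [ 0.79  0.16 -0.69  1.96  0.12  1.18 -1.52]
check off [ 0.006 -0.     0.113]
[0.13, -0.98, -0.12]
[0.37, -0.92, -0.11]
[0.59, -0.8, -0.1]
[0.77, -0.63, -0.08]
[0.9, -0.42, -0.05]
[0.98, -0.19, -0.02]
[1.0, 0.06, 0.01]
[0.95, 0.3, 0.04]
```

```bash
python3 -m crank '{"dp":[[0.13,-0.98,-0.12],[0.37,-0.92,-0.11],[0.59,-0.8,-0.1],[0.77,-0.63,-0.08],[0.9,-0.42,-0.05],[0.98,-0.19,-0.02],[1.0,0.06,0.01],[0.95,0.3,0.04]],"delta_rot":[[0,0,0],[0,0,0],[0,0,0],[0,0,0],[0,0,0],[0,0,0],[0,0,0],[0,0,0]]}'
python3 - <<'E'
from plan import *
st(); 
circ([.4402,-.138],[.006,0],.1135,np.pi/2-2.0,np.pi/2-3.8,8)
E
```

```text
time: 26.8
position: [0.482, -0.155, 0.1134]
tool_rot: [2.166, -2.154, -0.133]
ft_force: [-5.9, 5.4, 4.1]
grip_width: 0.226
t 26.8 p [ 0.482 -0.155  0.113] yaw -1.5654 tilt [-0.121  0.002] F [-5.9  5.4  4.1] g 1.96 q [ 0.81  0.27 -0.65  1.84  0.19  1.21 -1.47]
[0.73, 0.41, 0.04]
[0.64, 0.62, 0.07]
[0.49, 0.75, 0.09]
[0.31, 0.84, 0.1]
[0.11, 0.88, 0.11]
[-0.09, 0.89, 0.11]
[-0.29, 0.84, 0.1]
[-0.47, 0.76, 0.09]
```

```bash
python3 -m crank '{"dp":[[0.77,0.44,0.04],[0.64,0.62,0.07],[0.49,0.75,0.09],[0.31,0.84,0.1],[0.11,0.88,0.11],[-0.09,0.89,0.11],[-0.29,0.84,0.1],[-0.47,0.76,0.09]],"delta_rot":[[0,0,0],[0,0,0],[0,0,0],[0,0,0],[0,0,0],[0,0,0],[0,0,0],[0,0,0]]}'
python3 - <<'E'
from plan import *
st(); 
cv2.imwrite('pics/s15.png',ctrl.get_image('side'))
crop('pics/s15.png','pics/s15c.png',200,190,130,120,5)
circ([.4402,-.138],[.006,0],.1135,np.pi/2-3.8,np.pi/2-4.75,8)
E
```

```text
time: 27.6
position: [0.4215, -0.1707, 0.1136]
tool_rot: [2.165, -2.154, -0.127]
ft_force: [3.1, 1.3, -4.7]
grip_width: 0.224
t 27.6 p [ 0.421 -0.171  0.114] yaw -1.5655 tilt [-0.118 -0.002] F [ 3.1  1.3 -4.7] g 1.95 q [ 0.9   0.14 -0.64  1.97  0.13  1.18 -1.36]
[-0.31, 0.2, 0.02]
[-0.35, 0.31, 0.04]
[-0.39, 0.27, 0.03]
[-0.42, 0.22, 0.03]
[-0.44, 0.17, 0.02]
[-0.46, 0.12, 0.01]
[-0.47, 0.06, 0.01]
[-0.47, 0.01, 0.0]
```

View pics/s15c.png

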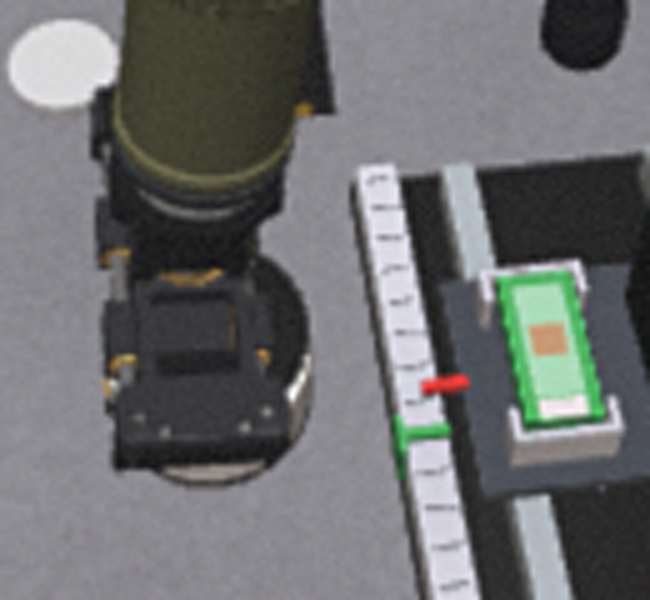

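```bash
python3 -m crank '{"dp":[[-0.32,0.3,0.03],[-0.35,0.31,0.04],[-0.39,0.27,0.03],[-0.42,0.22,0.03],[-0.44,0.17,0.02],[-0.46,0.12,0.01],[-0.47,0.06,0.01],[-0.47,0.01,0]],"delta_rot":[[0,0,0],[0,0,0],[0,0,0],[0,0,0],[0,0,0],[0,0,0],[0,0,0],[0,0,0]]}'; python3 -m crank '{"dp":[[0,0,0],[0,0,0],[0,0,0],[0,0,0],[0,0,0],[0,0,0],[0,0,0],[0,0,0]],"delta_rot":[[0,0,0],[0,0,0],[0,0,0],[0,0,0],[0,0,0],[0,0,0],[0,0,0],[0,0,0]]}'
python3 - <<'E'
from plan import *
st(); 
cv2.imwrite('pics/s16.png',ctrl.get_image('side'))
cv2.imwrite('pics/t16.png',ctrl.get_image('top'))
crop('pics/s16.png','pics/s16c.png',265,240,60,60,10)
crop('pics/t16.png','pics/t16c.png',300,170,70,40,11)
E
```

```text
time: 28.45
position: [0.4056, -0.1368, 0.1135]
tool_rot: [2.164, -2.152, -0.133]
ft_force: [-4.4, -0.6, -1.0]
grip_width: 0.223
time: 29.25
position: [0.4057, -0.1357, 0.1135]
tool_rot: [2.165, -2.152, -0.135]
ft_force: [-5.6, 1.4, -0.9]
grip_width: 0.225
t 29.25 p [ 0.406 -0.136  0.114] yaw -1.5647 tilt [-0.123  0.001] F [-5.6  1.4 -0.9] g 1.95 q [ 0.88  0.09 -0.66  2.02  0.09  1.17 -1.38]
```

View pics/s16c.png

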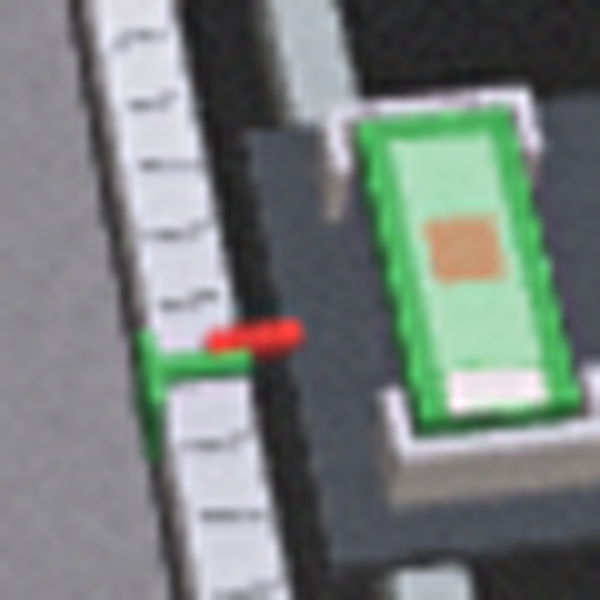

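View pics/t16c.png

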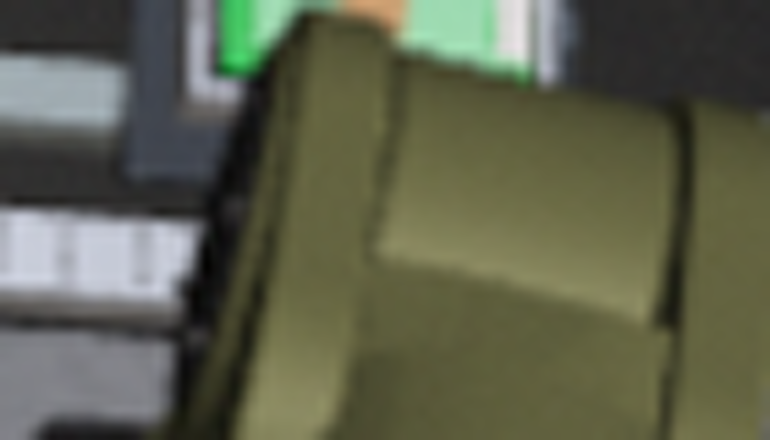

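Run:
```python
from plan import *
from m import o
for n,z in(('r',.056),('g',.055)):
  for p in ([(215,342),(295,334)] if n=='r' else [(180,369),(245,362)]): print(n,onplane('side',o(*p,265,240,10),z))
t=cv2.imread('pics/s16.png'); h=cv2.cvtColor(t,cv2.COLOR_BGR2HSV); sub=h[265:285,275:298]
r=((sub[...,0]<8)|(sub[...,0]>172))&(sub[...,1]>140); g=(sub[...,0]>50)&(sub[...,0]<75)&(sub[...,1]>120)
for m in (r,g):
  for u in range(m.shape[1]):
    v=np.nonzero(m[:,u])[0]
    if len(v): print('r' if m is r else 'g',u+275,v.mean()+265, np.round(onplane('side',(u+275,v.mean()+265),.056),4))
```

```text
r [ 0.55  -0.194  0.056]
r [ 0.571 -0.195  0.056]
g [ 0.54  -0.2    0.055]
g [ 0.557 -0.2    0.055]
r 286 273.5 [ 0.55  -0.194  0.056]
r 287 273.5 [ 0.553 -0.194  0.056]
r 288 273.5 [ 0.555 -0.194  0.056]
r 289 273.0 [ 0.558 -0.193  0.056]
r 290 273.5 [ 0.56  -0.195  0.056]
r 291 273.5 [ 0.563 -0.195  0.056]
r 292 273.5 [ 0.565 -0.195  0.056]
r 293 273.0 [ 0.568 -0.194  0.056]
r 294 273.0 [ 0.571 -0.195  0.056]
g 279 277.0 [ 0.531 -0.201  0.056]
g 280 279.875 [ 0.532 -0.209  0.056]
g 281 276.5 [ 0.536 -0.2    0.056]
g 282 276.5 [ 0.538 -0.201  0.056]
g 283 276.5 [ 0.541 -0.201  0.056]
g 284 276.5 [ 0.543 -0.201  0.056]
g 285 276.0 [ 0.546 -0.2    0.056]
g 286 276.0 [ 0.549 -0.201  0.056]
g 287 276.0 [ 0.551 -0.201  0.056]
g 288 276.0 [ 0.554 -0.201  0.056]
g 289 276.0 [ 0.556 -0.201  0.056]
```

```bash
python3 -m crank '{"dp":[[-0.29,-0.02,0],[-0.29,-0.04,0],[-0.29,-0.06,-0.01],[-0.28,-0.08,-0.01],[0,0,0],[0,0,0],[0,0,0],[0,0,0]],"delta_rot":[[0,0,0],[0,0,0],[0,0,0],[0,0,0],[0,0,0],[0,0,0],[0,0,0],[0,0,0]]}'
python3 - <<'E'
from plan import *
st()
t=ctrl.get_image('side'); cv2.imwrite('pics/s17.png',t)
crop('pics/s17.png','pics/s17c.png',265,240,60,60,10)
h=cv2.cvtColor(t,cv2.COLOR_BGR2HSV); sub=h[265:285,275:298]
r=((sub[...,0]<8)|(sub[...,0]>172))&(sub[...,1]>140); g=(sub[...,0]>50)&(sub[...,0]<75)&(sub[...,1]>120)
for m in (r,g):
  for u in range(m.shape[1]):
    v=np.nonzero(m[:,u])[0]
    if len(v): print('r' if m is r else 'g',u+275, np.round(onplane('side',(u+275,v.mean()+265),.056),4)[:2])
E
```

```text
time: 30.15
position: [0.4082, -0.1241, 0.1135]
tool_rot: [2.166, -2.152, -0.134]
ft_force: [-5.3, 2.5, -0.5]
grip_width: 0.221
t 30.15 p [ 0.408 -0.124  0.114] yaw -1.5646 tilt [-0.122  0.002] F [-5.3  2.5 -0.5] g 1.93 q [ 0.87  0.08 -0.67  2.02  0.08  1.17 -1.41]
r 287 [ 0.551 -0.201]
r 288 [ 0.554 -0.201]
r 289 [ 0.556 -0.201]
r 290 [ 0.559 -0.2  ]
r 291 [ 0.562 -0.201]
r 292 [ 0.564 -0.201]
r 293 [ 0.567 -0.201]
r 294 [ 0.57 -0.2 ]
r 295 [ 0.572 -0.201]
g 279 [ 0.531 -0.201]
g 280 [ 0.532 -0.207]
g 281 [ 0.536 -0.2  ]
g 282 [ 0.538 -0.201]
g 283 [ 0.541 -0.201]
g 284 [ 0.543 -0.201]
g 285 [ 0.546 -0.2  ]
```

View pics/s17c.png

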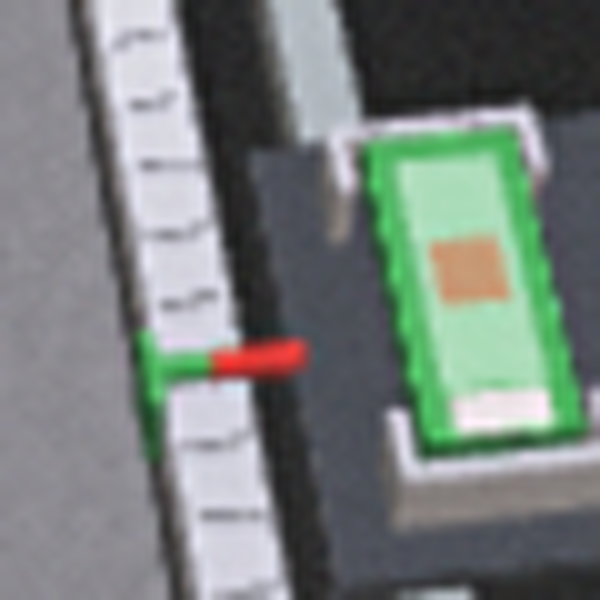

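```bash
python3 -m crank '{"dp":[[0,0,0],[0,0,0],[0,0,0],[0,0,0],[0,0,0],[0,0.1,-1],[0,0.3,-3],[0,0.4,-4]],"delta_rot":[[0,0,0],[0,0,0],[0,0,0],[0,0,0],[0,0,0],[0,0,0],[0,0,0],[0,0,0]]}' 5.0; python3 -m crank '{"dp":[[0,0,-4],[-3,0,-3],[-4.5,0,0],[-4.5,0,0],[-4.5,0,0],[-4.5,0,0],[0,0,0],[0,0,0]],"delta_rot":[[0,0,0],[0,0,0],[0,0,0],[0,0,0],[0,0,0],[0,0,0],[0,0,0],[0,0,0]]}'
python3 - <<'E'
from plan import *
st()
t=ctrl.get_image('side'); cv2.imwrite('pics/s18.png',t)
t=ctrl.get_image('top'); cv2.imwrite('pics/t18.png',t)
crop('pics/t18.png','pics/t18c.png',270,120,130,130,4.5)
crop('pics/t18.png','pics/t18d.png',310,125,55,60,10)
E
```

```text
time: 31.0
position: [0.4093, -0.1253, 0.1943]
tool_rot: [2.165, -2.152, -0.134]
ft_force: [0.6, -0.6, 0.1]
grip_width: 0.573
time: 31.8
position: [0.4177, 0.0852, 0.2642]
tool_rot: [2.169, -2.15, -0.127]
ft_force: [-1.0, -0.2, 0.3]
grip_width: 0.57
t 31.8 p [0.418 0.085 0.264] yaw -1.562 tilt [-0.119 -0.002] F [-1.  -0.2  0.3] g 4.96 q [ 0.71 -0.08 -0.9   1.83 -0.08  1.48 -1.73]
```

View pics/s18.png

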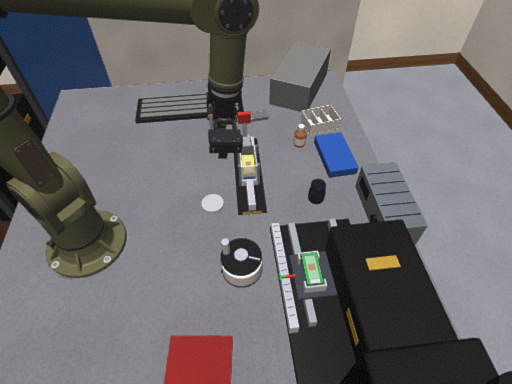

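View pics/t18.png

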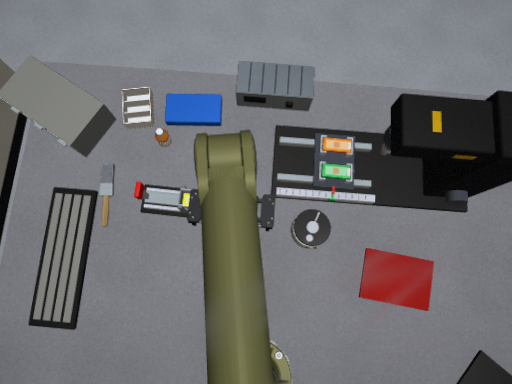

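View pics/t18d.png

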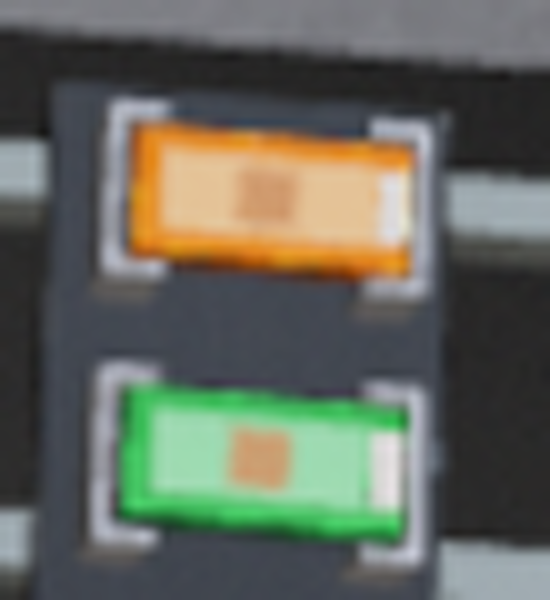

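Run:
```python
from plan import *
t=cv2.imread('pics/t18.png'); h=cv2.cvtColor(t,cv2.COLOR_BGR2HSV)
sub=h[184:205,322:345]
r=((sub[...,0]<8)|(sub[...,0]>172))&(sub[...,1]>130); g=(sub[...,0]>50)&(sub[...,0]<75)&(sub[...,1]>110)
for n,m in(('r',r),('g',g)):
  for v in range(21):
    u=np.nonzero(m[v])[0]
    if len(u): print(n,v+184,np.round(onplane('top',(u.mean()+322,v+184),.056)[:2],4))
a=cv2.imread('pics/top0.png');
for n,im in(('0',a),('18',t)):
  hh=cv2.cvtColor(im,cv2.COLOR_BGR2HSV)[170:205,125:150]; m=((hh[...,0]<8)|(hh[...,0]>172))&(hh[...,1]>150); print('paddle',n,np.argwhere(m).mean(0))
crop('pics/s18.png','pics/s18m.png',205,100,100,120,4.9)
```

```text
r 186 [ 0.574 -0.2  ]
r 187 [ 0.571 -0.2  ]
r 188 [ 0.568 -0.2  ]
r 189 [ 0.564 -0.2  ]
r 190 [ 0.561 -0.2  ]
r 191 [ 0.558 -0.202]
r 192 [ 0.555 -0.2  ]
r 193 [ 0.552 -0.2  ]
g 194 [ 0.549 -0.197]
g 195 [ 0.546 -0.199]
g 196 [ 0.543 -0.199]
g 197 [ 0.539 -0.199]
g 198 [ 0.536 -0.198]
g 199 [ 0.533 -0.198]
g 200 [ 0.53  -0.195]
g 201 [ 0.527 -0.197]
paddle 0 [20.118 13.772]
paddle 18 [20.159 13.738]
```

View pics/s18m.png

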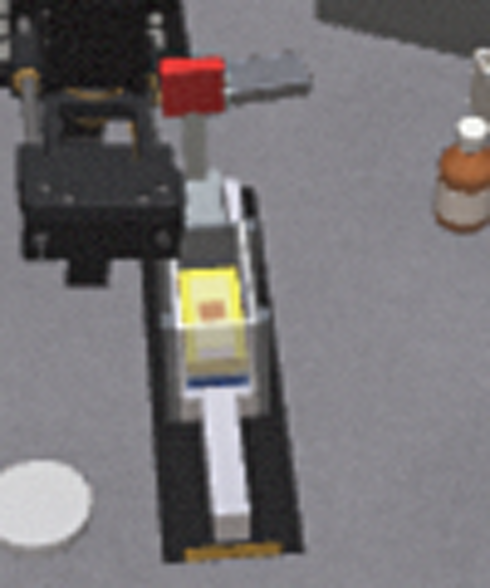

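The pointer is level with the marker to about 1 mm in both views. The paddle is home, and blue is on the magazine floor with yellow on top of it. I'm handing the job in.

```bash
python3 -c "
from bench import ctrl
print(ctrl.close_job())"
```

```text
the job is handed in; nothing more can be done
None
```

The job is done and handed in at about 32 s of the 72 s allowed; closing it gave no verdict.

**What I did:** I pushed the orange carrier out with the ejector and laid it in the far nest, then did the same with the green one for the near nest. I then gripped the crank pin and turned the handwheel clockwise about 5 rad.

**Last checks:**
- **Pointer:** it stands about 1 mm from the marker in both camera views.
- **Carriers in the nests:** both lie between the lips, about 1–2 mm from the nest centres.
- **Magazine:** blue is on the floor with yellow on it, and the ejector paddle is back at its starting position.
- **Robot:** the arm is clear of everything, with the gripper above the magazine.
- **Other things on the bench:** they look unmoved in the pictures, though I did not measure their positions.

**What disagreed:** when lowering orange, the tool stopped about 4 mm above the bed with about 17 N of upward force. It did the same on a second try. The likely cause is the gripper body touching the grey box behind the stage, about 0.78 m ahead of the robot. I released the carrier there and it dropped the last few millimetres. Its visible end then measured at seated height within the 2–3 mm camera error; the microscope hid its other end from the side camera.

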